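# Put the reference disc away in its latched case

### The arm

A 6-joint arm with a two-finger parallel gripper is mounted at the origin on a cart in front of the work surface, level with it; the furniture and walls round the work are solid. World frame = base frame: x ahead of the robot, y to its left, z up, the work surface at z = 0. Lengths are in m, angles in degrees, forces in N, time in s.
With the tool pointing down it reaches from about 0.3 to 0.75 m from the base axis. Payload 8.5 kg.
Tool frame: the origin (TCP) lies at the very end of the fingers, on their centre line; the grasp point (between the pads) lies 19 mm behind it (env.grasp_offset is the distance from the TCP to the grasp point, in m); y points along the fingers, z is the direction in which the jaws open and shut, and the axes are right-handed (so a half turn about y gives the same grasp; the last joint's range is limited). The gripper opens to 85 mm and grips with 20 to 120 N. Pads are 22 mm wide; open, the fingers measure 114 mm over their backs; the gripper's body (76 mm by 85 mm) begins 54 mm behind the grasp point. The pads swing forward as they close: fully open they stand 13 mm farther back than shut.
Start: joints at [-81.893, 21.807, 74.336, -0, 83.858, -12.336], TCP at [0.192, -0.515, 0.211] pointing down, gripper open.
Joint ranges: [-178.18, 178.18], [-50.72, 133.34], [12.68, 142.11], [-81.47, 261.47], [9.98, 163.14], [-165.26, 165.26]. Speed limits (degrees/s): [136.94, 136.94, 180, 180, 180, 180].

### API

Orientations are given as a 3x3 rotation matrix whose columns are the frame's x, y, z axes.
In Python, from rig import env gives the robot as it stands. The module is installed in compiled form; this text tells all that it offers.
- The arm moves only by the shell command python3 -m pendant 'ROWS' [FORCE]. ROWS is JSON, a list of rows, each a list of 3 entries, a list of its own where there are three numbers: the shift along the world's x, y, z as a fraction of full scale, then the turn about the world's z as a fraction of full scale, then the opening, from 0 (shut) to 1 (fully open). A call has 1 to 12 rows; each row shifts and turns the commanded pose from where the row before left it; what a row does not reach is not made up. Full scale, the value 1, is 30 mm for a shift and 5 degrees for a turn. A row lasts 1/12 s, in which the tool goes at most 41.7 mm and 7.16 degrees, less where a joint would pass 70% of its speed; a pose out of reach is approached as far as the arm can. A call with a number of a shift or a turn outside -1 to 1 is refused whole. A call with a gripper value outside its range is refused whole. The fingers move at their own pace and stop on an object; FORCE is the grip in N (left out, the last holds). Time passes only in rows, so rows that do not move let the fingers close. It gives the time, the measured TCP pose, the force and the opening at its end, in the units of the state.
- env.observe(): the state, without advancing time (a new reading comes with each control period).
- env.get_image(name): name is "side" or "top"; returns (picture, depth): 480x640x3 uint8, red, green, blue; 480x640 float32, m along the optical axis (not along the pixel's ray), 0 where there is no reading.
- env.camera_model(name): a dict with "camera_matrix" (3x3 intrinsics, pixels), "dist_coeffs" ([k1, k2, p1, p2, k3] as OpenCV has them; the pictures are not rectified), "R" (3x3) and "t" (3): a world point X has camera coordinates R X + t. Camera axes: x right, y down, z forward; pixel columns grow to the right and rows downward; lengths in m; the calibration is good to about 2 mm. A picture is of the moment at which its call begins. camera_model takes no time and is no camera call.
- env.close_job(): hands the job in, once; it reports no verdict.
The state is a dict: "time_s": time; "q": joint angles; "qvel": joint speeds; "joint_efforts": joint torques, N m; "position": TCP position; "tool_rot": TCP orientation; "ft_force": force on the tool from outside, world axes, zero at the start; "wrist_torque": the same for the moment, N m; "grip_width": finger opening in m.
Only numpy, scipy, OpenCV 4.12 (cv2) and the standard library are available. Lean on these libraries where they do the work, as an engineer would, in place of code of your own. Each camera call takes 0.05 s, during which the arm holds its last target.

### The job

Flip open the over-centre toggle latch on the front of the grey case, then raise the lid by its handle and lay it back past upright, so that it stays well open. Put the aluminium disc with one flat edge into the matching recess in the case, turned so that the flat fits and it sits fully down; lower it in, do not drop it. Leave the marker, the tape roll and the small bottle where they are.

Things in the scene. Friction and masses are not known exactly. Their poses are not given: they have to be found in the camera images.
- case: Grey instrument case, 140 (x) x 190 (y) mm, 90 mm high when shut (base 60 mm, lid 30 mm), does not move. Origin: centre of its underside; x points from the front (latch, handle) to the hinge side, y to its left, z up. Walls 5 mm thick, rim of the open base 60 mm up. Inside, black foam with a D-shaped recess, a little in front of the middle; foam top 42 mm up.
- recess (a point): Centre of the floor of the D-shaped recess, at (-12, 0, 30) mm in the case's frame; axes as the case's. The recess is 12 mm deep: a circle of radius 34 mm about this point, cut by a flat 27 mm from it on the -x side (toward the front); 2 mm clearance all round the disc. It takes the disc in one orientation only, the disc's axes then parallel to these (same sense).
- lid (a joint): Angle of the lid about its hinge on the upper back edge of the base, rad: 0 shut, 1.57 upright, 2.1 stop (leaning back). The latch locks it while shut. The hinge is stiff: the lid stays where it is left; lifting it by the handle takes about 4 N. Less far back than about 1.8 rad, lid and latch stand in the way of a wide wrist over the recess.
- lid_hinge (a point): Point on the lid's hinge axis, middle of the case's upper back edge, at (70, 0, 60) mm in the case's frame; the axis runs along the case's y; the point turns with the lid.
- lid_handle (a point): Middle of the lid's handle, a round steel bar of 10 mm diameter, 64 mm long along the case's y, at the right half of the lid's front, 30 mm in front of it. Shut: at (-100, -42, 112) mm in the case's frame, 22 mm above the lid's top. Moves with the lid on an arc of 178 mm about the hinge (lid upright: 52 mm behind and 170 mm above the hinge). The bar can turn in the fingers.
- latch (a joint): Angle of the latch lever, rad: 0 closed (lever upright against the front of the lid), growing as its upper end swings out toward the robot and down, 2.0 fully open. A spring holds it closed with about 4 N at the lever's upper end up to dead centre at 0.3 rad (end 14 mm out); beyond that it springs open to 1.8 rad or more, and its wire loop comes off the keeper.
- latch_tip (a point): Upper end of the steel latch lever, left half of the lid's front: a plate 26 mm wide (y) and 3 mm thick whose upper edge stands 33 mm above the lid's top when closed; it can be pushed out from behind. This point is 7 mm below its upper edge; closed it lies at (-82, 48, 116) mm in the case's frame, and the lid's top is 90 mm up. The lever pivots 46 mm below this point. Turns with the lever.
- disc: Loose aluminium disc, 64 mm across, 14 mm thick, 0.2 kg, its edge cut by one flat 25 mm from the centre. Origin: centre of its underside; the flat faces its own -x; z up. Starts lying flat on the worktop.
- disc_rib (a point): Point on the grip rib that stands on the disc: rib 44 mm long (along the disc's x), 12 mm thick (its y), from 14 to 44 mm above the underside; this point is on the disc's axis 31 mm above the underside.
- marker: Marker pen with a blue end, 132 mm, lying between the case and the disc; leave it alone. Origin: centre of its underside.
- tape_roll: Yellow tape roll, 62 mm across, 19 mm high, lying flat; leave it alone. Origin: centre of its underside.
- bottle_small: Small bottle with a red cap, 45 mm across, 90 mm high, standing to the right; leave it alone. Origin: centre of its underside.
Mind the look-alikes: they are no part of the job. Leave any orange or purple look-alike of the disc alone.

How it is judged (in metres and radians):
On the way, in this order (a step that is already met when the one before it is completed fails the run):
1. the latch lever is flipped open (past 1.2 rad) while the lid is still shut (under 0.15 rad) (value of joint latch above 1.2 rad and value of joint lid below 0.15 rad), for 0.1 s.
2. the lid is laid back past upright (past 1.65 rad), the disc not yet in the case (value of joint lid above 1.65 rad and horizontal distance between disc and recess above 0.06 m), for 0.2 s.
At the end, for the whole second after the job is handed in: The lid stands open past 1.65 rad with the latch lever open (past 1.2 rad), and the disc lies released and at rest on the floor of its recess: within 5 mm of its centre, within 3 mm of its floor, level to 0.06 rad, its flat along the recess's flat (within 0.17 rad) (value of joint lid above 1.65 rad and value of joint latch above 1.2 rad and horizontal distance between disc and recess below 0.005 m and z of disc in the frame of recess between -0.003 and 0.003 m and angle between the x axis of disc and the x axis of case, either way round below 0.17 rad and angle between disc's own z axis and vertical below 0.06 rad and linear speed of disc below 0.02 m/s); the robot touches nothing.
It fails at once if the disc is dropped (moves faster than 0.5 m/s while no finger touches it) (contact force between the fingers and disc below 0.05 N and linear speed of disc above 0.5 m/s).
It fails at once if the marker, the tape roll or the small bottle is moved by more than 30 mm (distance of any of marker, tape_roll, bottle_small from where it was at the start of the episode above 0.03 m).
It also fails if it takes over 72 s, if anything falls off the work surface, if the arm or the gripper's body presses on something with over 40 N, if the wrist force passes 120 N, or if a joint passes its speed limit or range.

## Working session

There is one attempt and no reset: what is moved stays moved. The work goes in short steps, Python scripts to look and compute and a shell command to move; the robot and the scene stay as the last step left them, time stands still between calls to the robot, and variables do not carry over. Pictures are saved under pics/ and viewed, and the job is handed in when it is done.

```bash
mkdir -p pics
cat > h.py <<'E'
import numpy as np, cv2
from rig import env
def snap(name,fn):
    im,d=env.get_image(name); cv2.imwrite(f'pics/{fn}.png',im[:,:,::-1]); np.savez(f'pics/{fn}.npz',im=im,d=d); return im,d
def load(fn):
    z=np.load(f'pics/{fn}.npz'); return z['im'],z['d']
def cam(n):
    c=env.camera_model(n); return [np.array(c[k],float) for k in("camera_matrix","dist_coeffs","R","t")]
def pts(n,uv,dep):
    K,D,R,t=cam(n); uv=np.array(uv,float).reshape(-1,1,2)
    n_=cv2.undistortPoints(uv,K,D).reshape(-1,2); p=np.c_[n_,np.ones(len(n_))]*np.array(dep).reshape(-1,1)
    return (p-t)@R
def plane(n,uv,z):
    K,D,R,t=cam(n); uv=np.array(uv,float).reshape(-1,1,2)
    n_=cv2.undistortPoints(uv,K,D).reshape(-1,2); r=np.c_[n_,np.ones(len(n_))]@R; C=-R.T@t
    return C+r*((z-C[2])/r[:,2])[:,None]
def proj(n,X):
    K,D,R,t=cam(n); return cv2.projectPoints(np.array(X,float).reshape(-1,1,3),cv2.Rodrigues(R)[0],t,K,D)[0].reshape(-1,2)
E
python3 - <<'E'
from h import *
snap('top','t0');snap('side','s0')
for n in('top','side'):
    K,D,R,t=cam(n);print(n,K.round(1).tolist(),D,(-R.T@t).round(3),R.round(2).tolist())
s=env.observe();print({k:np.round(v,3).tolist() for k,v in s.items()},env.grasp_offset)
E
```

```text
top [[456.1, 0.0, 322.0], [0.0, 456.1, 244.0], [0.0, 0.0, 1.0]] [0.00184944 0.         0.         0.         0.        ] [ 0.421 -0.095  1.317] [[-0.0, -1.0, 0.0], [-1.0, 0.0, -0.05], [0.05, -0.0, -1.0]]
side [[619.2, 0.0, 321.9], [0.0, 619.2, 245.5], [0.0, 0.0, 1.0]] [-0.0581622  0.         0.         0.         0.       ] [-0.023  0.999  1.027] [[-0.9, -0.43, -0.01], [-0.27, 0.56, -0.78], [0.34, -0.7, -0.62]]
{'time_s': 0.1, 'q': [-81.894, 21.839, 74.377, -0.0, 83.857, -12.336], 'qvel': [0.051, -0.034, -0.058, -0.001, 0.158, 0.095], 'joint_efforts': [0.002, -44.922, -23.166, -0.0, 0.004, -0.0], 'position': [0.192, -0.515, 0.211], 'tool_rot': [[-0.937, -0.0, 0.349], [-0.349, 0.001, -0.937], [-0.0, -1.0, -0.001]], 'ft_force': [-0.204, -0.11, 0.246], 'wrist_torque': [0.018, 0.001, -0.05], 'grip_width': 0.085} 0.0187
```

View pics/t0.png

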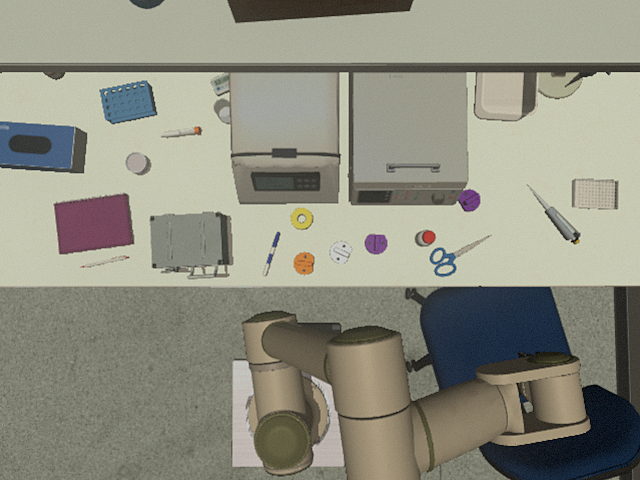

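View pics/s0.png

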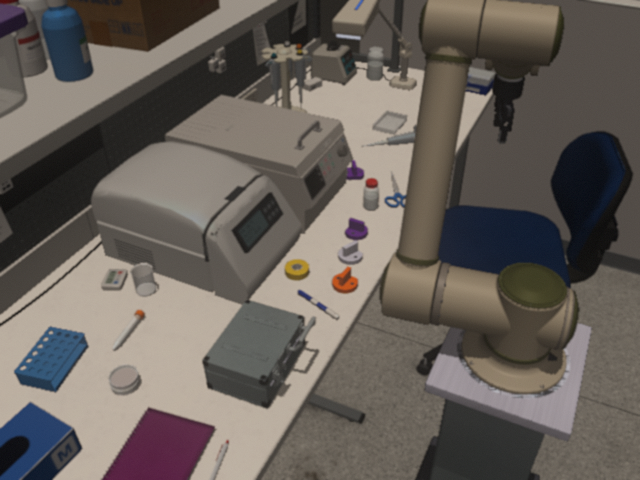

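The candidates for the disc in the top view are orange (304,263), purple (376,243), purple (469,200) and silver-white (341,252). The silver one is aluminium-coloured, so it fits the description. I'll confirm that with an enlarged crop and measure it along with the case.

Run:
```python
from h import *
im,d=load('t0'); s,ds=load('s0')
a=cv2.resize(im[195:290,140:260],None,fx=5,fy=5,interpolation=cv2.INTER_CUBIC)
cv2.imwrite('pics/c_case.png',a[:,:,::-1])
b=cv2.resize(im[230:275,315:395],None,fx=8,fy=8,interpolation=cv2.INTER_CUBIC)
c=cv2.resize(s[215:275,315:395],None,fx=6,fy=6,interpolation=cv2.INTER_CUBIC)
cv2.imwrite('pics/c_disc.png',b[:,:,::-1]);cv2.imwrite('pics/c_discs.png',c[:,:,::-1])
e=cv2.resize(s[290:410,190:330],None,fx=5,fy=5,interpolation=cv2.INTER_CUBIC)
cv2.imwrite('pics/c_cases.png',e[:,:,::-1])
```

```text
(no output)
```

View pics/c_case.png

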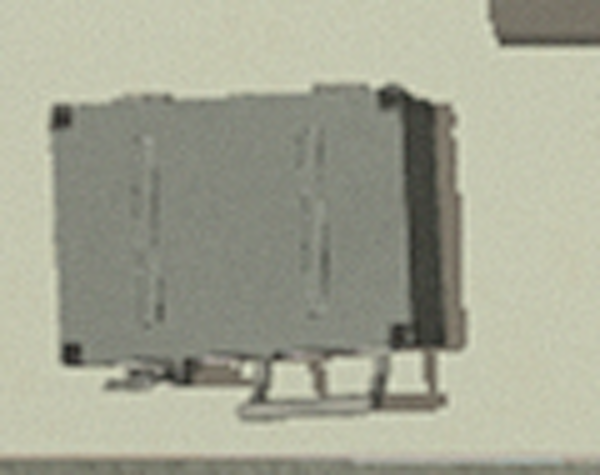

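View pics/c_disc.png

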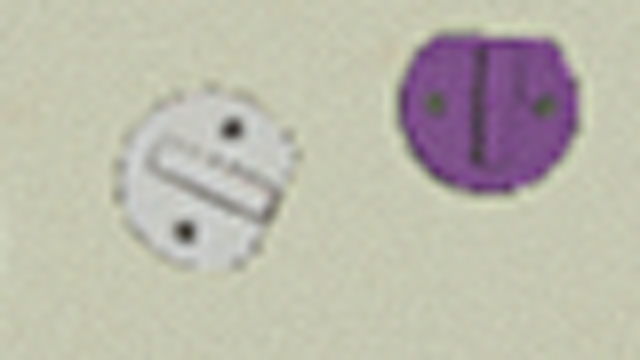

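View pics/c_discs.png

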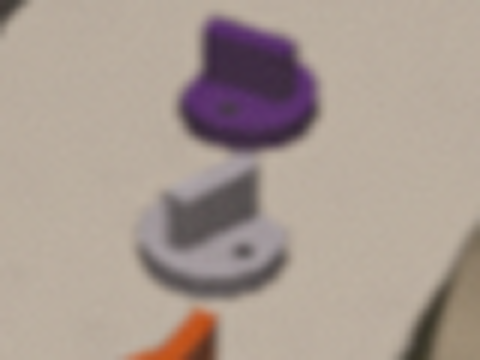

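View pics/c_cases.png

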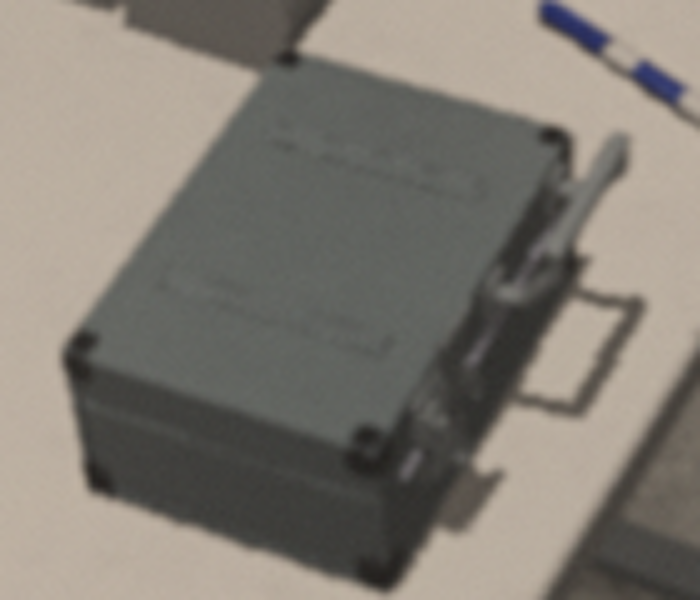

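Confirmed: the silver-white disc is at top (341,252), with its flat facing right and slightly down at about (350,256). In the lid crop the handle runs from (188,277) to (228,275) and the latch is near (168,270). Next I'll measure these numerically.

Run:
```python
from h import *
im,d=load('t0')
vv,uu=np.mgrid[0:480,0:640]
P=pts('top',np.c_[uu.ravel(),vv.ravel()],d.ravel()).reshape(480,640,3)
Z=P[...,2]
print('table z',np.median(Z[235:245,280:330]))
sub=np.zeros_like(Z,bool); sub[200:290,140:260]=1
m=sub&(abs(Z-0.09)<0.008)
mm=m.astype(np.uint8); mm=cv2.morphologyEx(mm,cv2.MORPH_OPEN,np.ones((5,5)))
cs=max(cv2.findContours(mm,0,2)[0],key=cv2.contourArea)
w=plane('top',cs.reshape(-1,2),0.09)[:,:2].astype(np.float32)
r=cv2.minAreaRect(w*1000);print('top rect',r,'medz',np.median(Z[mm>0])); print(cv2.boxPoints(r).round(1).tolist())
m2=sub&(Z>0.099)
for v,u in zip(*np.where(m2)): print((u,v),P[v,u].round(3).tolist(),end=' ')
print()
# disc
mt=np.zeros_like(Z,bool); mt[235:270,322:360]=1
md=mt&(Z>0.007)
print('disc px',md.sum(),'maxz',Z[md].max())
mr=mt&(Z>0.034)
q=P[mr][:,:2]*1000; print('rib rect',cv2.minAreaRect(q.astype(np.float32)),np.median(Z[mr]),mr.sum())
ml=mt&(abs(Z-0.014)<0.006); cc=max(cv2.findContours(md.astype(np.uint8),0,2)[0],key=cv2.contourArea)
w=plane('top',cc.reshape(-1,2),0.014)[:,:2]*1000
print('circle',cv2.minEnclosingCircle(w.astype(np.float32)),w.mean(0))
for n,(a,b,c,e) in dict(orange=(245,280,290,320),purple=(230,258,362,390),tape=(205,232,288,318),bottle=(228,250,410,440),marker=(228,280,258,284)).items():
    k=np.zeros_like(Z,bool);k[a:b,c:e]=1;k&=Z>0.006
    q=P[k]; print(n,q.min(0).round(3),q.max(0).round(3))
```

```text
table z -0.0010128999028436686
top rect ((486.3559265136719, 266.05438232421875), (142.4925994873047, 193.44430541992188), 3.29105281829834) medz 0.08862886973840042
[[409.70001220703125, 358.5], [420.79998779296875, 165.39999389648438], [563.0, 173.60000610351562], [551.9000244140625, 366.70001220703125]]
(np.int64(257), np.int64(200)) [0.421, -0.095, 1.317] (np.int64(149), np.int64(204)) [0.421, -0.095, 1.317] (np.int64(147), np.int64(205)) [0.421, -0.095, 1.317] (np.int64(145), np.int64(206)) [0.421, -0.095, 1.317] (np.int64(171), np.int64(215)) [0.421, -0.095, 1.317] (np.int64(192), np.int64(217)) [0.421, -0.095, 1.317] (np.int64(150), np.int64(218)) [0.421, -0.095, 1.317] (np.int64(200), np.int64(222)) [0.421, -0.095, 1.317] (np.int64(181), np.int64(224)) [0.421, -0.095, 1.317] (np.int64(209), np.int64(226)) [0.421, -0.095, 1.317] (np.int64(209), np.int64(231)) [0.421, -0.095, 1.317] (np.int64(214), np.int64(233)) [0.421, -0.095, 1.317] (np.int64(237), np.int64(233)) [0.421, -0.095, 1.317] (np.int64(248), np.int64(235)) [0.421, -0.095, 1.317] (np.int64(155), np.int64(236)) [0.42
[... 7993 characters left out ...]
1.317] (np.int64(158), np.int64(286)) [0.421, -0.095, 1.317] (np.int64(149), np.int64(287)) [0.421, -0.095, 1.317] (np.int64(237), np.int64(289)) [0.421, -0.095, 1.317] 
disc px 377 maxz 1.3174395014576619
rib rect ((448.8168029785156, -131.49195861816406), (33.54621887207031, 85.49404907226562), 15.914848327636719) 0.04304423931297296 74
circle ((455.8962097167969, -154.55148315429688), 31.655086517333984) [ 455.27349607 -154.09226822]
orange [ 0.389 -0.095  0.006] [ 0.455 -0.008  1.317]
purple [ 0.421 -0.287  0.006] [ 0.518 -0.095  1.317]
tape [ 0.421 -0.095  0.006] [ 0.584 -0.011  1.317]
bottle [ 0.421 -0.436  0.006] [ 0.517 -0.095  1.317]
marker [ 0.389 -0.095  0.006] [0.518 0.081 1.317]
```

```bash
python3 - <<'E'
from h import *
im,d=load('t0')
vv,uu=np.mgrid[0:480,0:640]
P=pts('top',np.c_[uu.ravel(),vv.ravel()],d.ravel()).reshape(480,640,3)
P[d<=0]=0;Z=P[...,2]
mt=np.zeros_like(Z,bool); mt[235:270,322:360]=1
md=mt&(Z>0.007); mr=mt&(Z>0.034)
print('rib',cv2.minAreaRect((P[mr][:,:2]*1000).astype(np.float32)),np.median(Z[mr]),mr.sum(),P[mr].mean(0))
q=P[mr][:,:2];e,v=np.linalg.eigh(np.cov(q.T));print('rib yaw',np.degrees(np.arctan2(v[1,1],v[0,1])))
cc=max(cv2.findContours(md.astype(np.uint8),0,2)[0],key=cv2.contourArea)
print('circle',cv2.minEnclosingCircle((plane('top',cc.reshape(-1,2),0.014)[:,:2]*1000).astype(np.float32)))
# two dark holes on disc
g=cv2.cvtColor(im,cv2.COLOR_RGB2GRAY)
for n,(a,b,c,e) in dict(orange=(245,280,290,320),purple=(230,258,362,390),tape=(205,232,288,318),bottle=(228,250,410,440),marker=(228,280,258,284)).items():
    k=np.zeros_like(Z,bool);k[a:b,c:e]=1;k&=Z>0.006
    q=P[k]; print(n,q.min(0).round(3),q.max(0).round(3))
E
python3 -m pendant '[[[0.6,1,0],1,0],[[0.6,1,0],1,0],[[0.6,1,0],1,0],[[0.6,1,0],1,0],[[0.6,1,0],1,0],[[0.6,1,0],1,0],[[0.6,1,0],1,0],[[0.6,1,0],1,0],[[0.6,1,0],1,0],[[0.6,1,0],1,0],[[0.6,1,0],1,0],[[0.6,1,0],1,0]]' 40
```

```text
rib ((455.98529052734375, -154.38369750976562), (42.652496337890625, 11.545875549316406), 65.14139556884766) 0.042764330790175664 68 [ 0.45580643 -0.1544709   0.04276722]
rib yaw 65.8831348194372
circle ((455.8962097167969, -154.55148315429688), 31.655086517333984)
orange [ 0.389 -0.091  0.006] [ 0.455 -0.008  0.049]
purple [ 0.451 -0.287  0.006] [ 0.518 -0.218  0.051]
tape [ 0.523 -0.08   0.006] [ 0.584 -0.011  0.027]
bottle [ 0.465 -0.436  0.006] [ 0.517 -0.36   0.096]
marker [0.389 0.012 0.006] [0.518 0.081 0.016]
time_s: 1.1
position: [0.4085, -0.1536, 0.2111]
tool_rot: [[-0.162, -0.0, 0.987], [-0.987, 0.0, -0.162], [-0.0, -1.0, -0.0]]
ft_force: [-0.3, -1.0, -0.7]
grip_width: -0.0
```

```bash
python3 -m pendant '[[[0.05,1,0],0.21,0],[[0.05,1,0],0.21,0],[[0.05,1,0],0.21,0],[[0.05,1,0],0.21,0],[[0.05,1,0],0.21,0],[[0.05,1,0],0.21,0],[[0.05,1,0],0.21,0],[[0.05,1,0],0.21,0],[[0.05,1,0],0.21,0],[[0.05,1,0],0.21,0],[[0.05,1,0],0.21,0],[[0.05,1,0],0.21,0]]'
python3 -m pendant '[[[0,0.87,0],0,0],[[0,0.87,0],0,0],[[0,0.87,0],0,0],[[0,0.87,0],0,0],[[0,0,-0.8],0,0],[[0,0,-0.8],0,0],[[0,0,-0.8],0,0],[[0,0,-0.8],0,0],[[0,0,0],0,0]]'
```

```text
time_s: 2.1
position: [0.4257, 0.2062, 0.211]
tool_rot: [[0.054, -0.001, 0.999], [-0.999, -0.0, 0.054], [0.0, -1.0, -0.001]]
ft_force: [0.5, -0.1, 0.6]
grip_width: 0.0
time_s: 2.85
position: [0.4239, 0.3081, 0.1111]
tool_rot: [[0.053, -0.008, 0.999], [-0.999, -0.003, 0.053], [0.003, -1.0, -0.008]]
ft_force: [-0.5, -0.5, -0.3]
grip_width: 0.0002
```

```bash
python3 -m pendant '[[[0,0,0],0,0]]'
python3 - <<'E'
from h import *
im,d=snap('side','s1')
cv2.imwrite('pics/s1c.png',cv2.resize(im[250:400,190:340],None,fx=4,fy=4,interpolation=cv2.INTER_CUBIC)[:,:,::-1])
print(env.observe()['position'])
E
```

```text
time_s: 2.93
position: [0.4257, 0.3089, 0.1148]
tool_rot: [[0.053, -0.002, 0.999], [-0.999, -0.001, 0.053], [0.001, -1.0, -0.002]]
ft_force: [1.0, -0.0, 1.0]
grip_width: -0.0002
[0.42646269 0.3091973  0.11602465]
```

View pics/s1c.png

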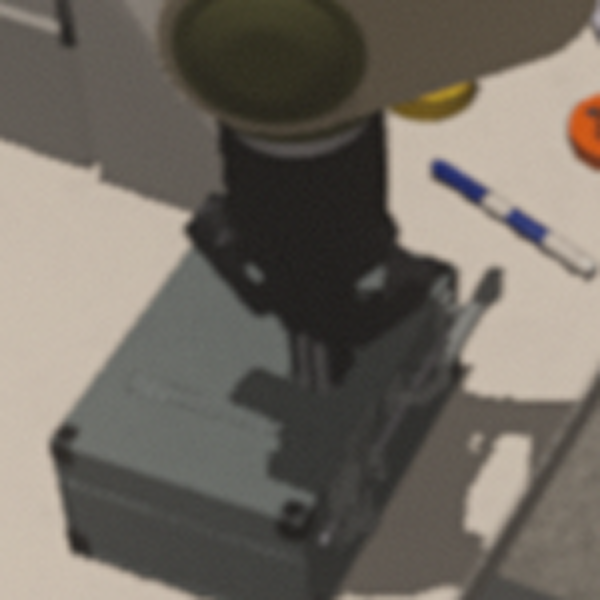

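The fingers stand over the lid, just behind the lever. I'll lower them and push forward.

```bash
python3 -m pendant '[[[0,0,-0.4],0,0],[[0,0,0],0,0],[[-0.2,-0.01,0],0,0],[[-0.2,-0.01,0],0,0],[[-0.2,-0.01,0],0,0],[[-0.2,-0.01,0],0,0]]'
python3 -m pendant '[[[-0.2,-0.01,0],0,0],[[-0.2,-0.01,0],0,0],[[-0.2,-0.01,0],0,0],[[0,0,0],0,0]]'
python3 - <<'E'
from h import *
im,d=snap('side','s2')
cv2.imwrite('pics/s2c.png',cv2.resize(im[250:400,190:340],None,fx=4,fy=4,interpolation=cv2.INTER_CUBIC)[:,:,::-1])
E
```

```text
time_s: 3.48
position: [0.4014, 0.3079, 0.1039]
tool_rot: [[0.053, 0.001, 0.999], [-0.999, 0.0, 0.053], [-0.0, -1.0, 0.001]]
ft_force: [-0.2, 0.6, 0.5]
grip_width: 0.0001
time_s: 3.82
position: [0.3828, 0.3069, 0.1033]
tool_rot: [[0.054, -0.001, 0.999], [-0.999, -0.0, 0.054], [0.0, -1.0, -0.001]]
ft_force: [-0.5, -0.1, 0.4]
grip_width: -0.0001
```

View pics/s2c.png

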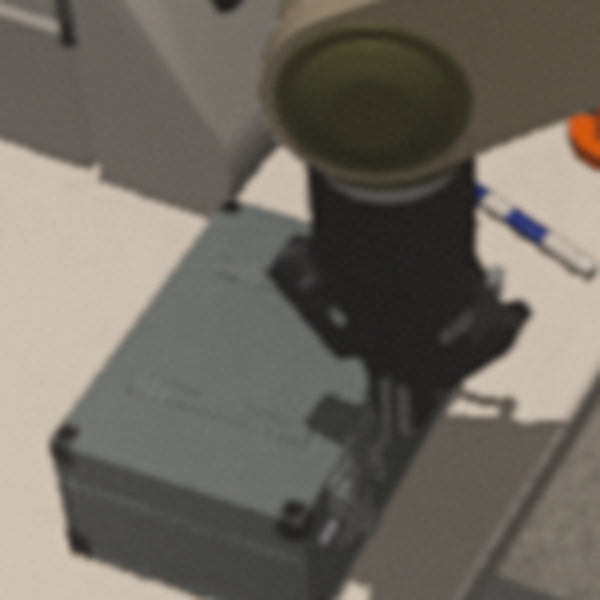

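```bash
python3 -m pendant '[[[0,0,1],0,0],[[0,0,1],0,0],[[0,0,1],0,0],[[0,-1,0],0,0.3],[[0.1,-1,0],0,0.3],[[0.1,-0.95,0],0,0.3],[[0,0,0],0,0.3],[[0,0,0],0,0.3]]'
python3 - <<'E'
from h import *
im,d=snap('side','s3');t,dt=snap('top','t3')
cv2.imwrite('pics/s3c.png',np.hstack([cv2.resize(im[300:420,190:340],(600,480),interpolation=cv2.INTER_CUBIC)[:,100:500],cv2.resize(t[200:300,140:240],(400,400))[:, :].repeat(1,0) if 0 else cv2.resize(t[195:291,150:230],(400,480))])[:,:,::-1])
E
```

```text
time_s: 4.53
position: [0.3906, 0.2177, 0.1934]
tool_rot: [[0.05, 0.0, 0.999], [-0.999, 0.0, 0.05], [-0.0, -1.0, 0.0]]
ft_force: [-0.3, 0.0, -0.2]
grip_width: 0.0256
```

View pics/s3c.png

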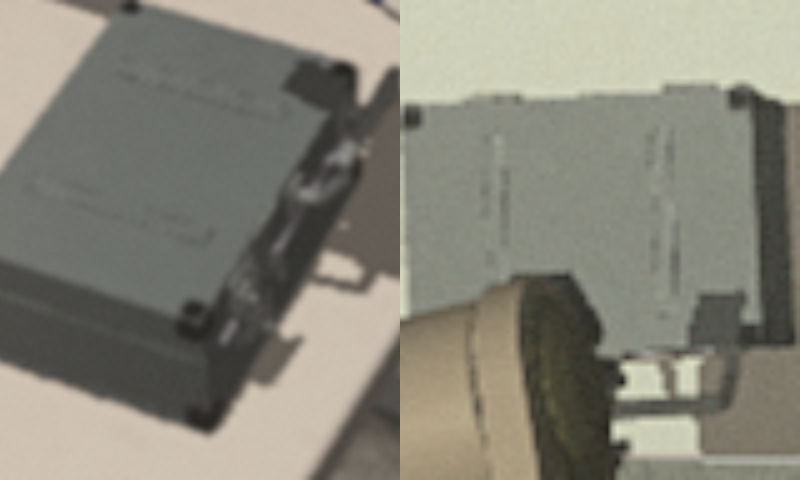

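Run:
```python
from h import *
a=np.radians(3.3);C=np.array([.4864,.2661,0]);R=np.array([[np.cos(a),-np.sin(a),0],[np.sin(a),np.cos(a),0],[0,0,1]])
s0,d0=load('s0');s3,d3=load('s3')
for th in(0,.3,.6,1.8,2.0):
    X=C+R@np.array([-.082-.046*np.sin(th),.048,.070+.046*np.cos(th)]);u=proj('side',X)[0]
    K,D,RR,t=cam('side');z=(RR@X+t)[2];i,j=u.round().astype(int)
    print(th,u.round(),'exp',z.round(3),'s0',d0[j-1:j+2,i-1:i+2].max().round(3),'s3',d3[j-1:j+2,i-1:i+2].round(3).tolist())
b=np.hstack([cv2.resize(x[335:395,240:290],(400,480),interpolation=cv2.INTER_CUBIC) for x in(s0,s3)])
cv2.imwrite('pics/l.png',b[:,:,::-1])
```

```text
0 [282. 355.] exp 1.198 s0 1.211 s3 [[1.1920000314712524, 1.1929999589920044, 1.2079999446868896], [1.1929999589920044, 1.2029999494552612, 1.2070000171661377], [1.1890000104904175, 1.2059999704360962, 1.2050000429153442]]
0.3 [288. 357.] exp 1.195 s0 1.295 s3 [[1.2790000438690186, 1.2790000438690186, 1.2879999876022339], [1.2730000019073486, 1.2719999551773071, 1.2929999828338623], [1.2669999599456787, 1.281999945640564, 1.2940000295639038]]
0.6 [294. 361.] exp 1.195 s0 1.341 s3 [[1.3229999542236328, 1.3320000171661377, 1.340000033378601], [1.3270000219345093, 1.3309999704360962, 1.340999960899353], [1.3270000219345093, 1.3339999914169312, 1.3289999961853027]]
1.8 [304. 380.] exp 1.22 s0 1.299 s3 [[1.3020000457763672, 1.2949999570846558, 1.3029999732971191], [1.2990000247955322, 1.2970000505447388, 1.2949999570846558], [1.2929999828338623, 1.2940000295639038, 1.2970000505447388]]
2.0 [303. 383.] exp 1.226 s0 1.293 s3 [[1.2960000038146973, 1.2949999570846558, 1.2970000505447388], [1.2920000553131104, 1.2970000505447388, 1.2860000133514404], [1.2879999876022339, 1.2920000553131104, 1.2879999876022339]]
```

View pics/l.png

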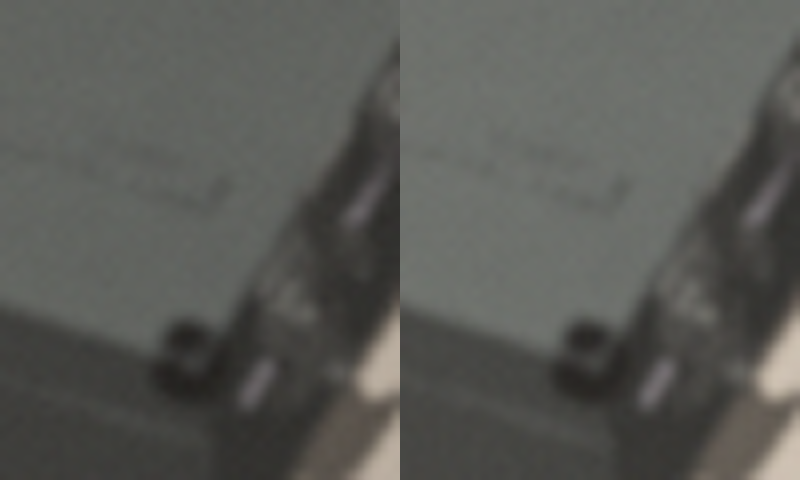

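The latch state isn't clear from this view. I'll move the arm aside and look again.

```bash
python3 -m pendant '[[[0,-1,0.5],0,0.3],[[0,-1,0.5],0,0.3],[[0,-1,0],0,0.3],[[0,-1,0],0,0.3],[[0,-1,0],0,0.3],[[0,-1,0],0,0.3],[[0,0,0],0,0.3]]'
python3 - <<'E'
from h import *
im,d=snap('side','s4');t,dt=snap('top','t4')
t0,d0=load('t0')
b=np.hstack([cv2.resize(x[255:290,150:200],(400,280),interpolation=cv2.INTER_CUBIC) for x in(t0,t)])
c=np.hstack([cv2.resize(x[335:395,260:320],(400,320),interpolation=cv2.INTER_CUBIC) for x in(load('s0')[0],im)])
cv2.imwrite('pics/l2.png',np.vstack([b,c])[:,:,::-1])
vv,uu=np.mgrid[268:284,156:180]
for dd in(d0,dt):
    P=pts('top',np.c_[uu.ravel(),vv.ravel()],dd[268:284,156:180].ravel()).reshape(16,24,3)
    print((P[:,::2,2]*1000).round(0).astype(int))
E
```

```text
time_s: 5.22
position: [0.3907, 0.0356, 0.2232]
tool_rot: [[0.05, 0.0, 0.999], [-0.999, -0.001, 0.05], [0.001, -1.0, 0.0]]
ft_force: [0.8, 0.2, 0.1]
grip_width: 0.0257
[[  83   49   23   20   77   87   86   86   85   76   76   -1]
 [   2   -6   -1    1   -1   81   74   77   89   81   76   43]
 [   4   -3    0   -3    2   85   82   82   89   71   74   -1]
 [  -1   -1   -4  114  114  119  117  118  101   79   73   -1]
 [1317   -2  121  116  113  123  124   -8   46   43   79   -1]
 [  -5    1  121  122  120   -4   -3   -5   -1   -2    4   -1]
 [  -6   -4   -1   -1   -5    0   -3   -2    1    0   -4    0]
 [   0   -6   -4    1  -11   -2    1    4   -1   -2   -3    1]
 [   0   -3   -4   -2   -1   -4    1   -4    0   -4    2    0]
 [  -3   -4   -2    0   -2   -5    2   -4   -4   -2    1   -4]
 [  -4    2   -3   -5   -5    0   -4   -3   -5   -5    0   -4]
 [  -1    0   -3    0    7    1   -3    5    0    0    0   -5]
 [   2   -5   -1    0   -2   -2   -5    4   -4   -3    1   -3]
 [  -7   -2   -1   -7   -2   -3   -1   -3   -1    1   -1    0]
 [   0    2   -1    3    1   -9   -3   -2   -4   -
[... 385 characters left out ...]
   -6]
 [   1    2  125  120  120   -6   -2   -8    0    0    0   -6]
 [  -4   -3   -1    1   -1   -1   -8   -2    0   -3   -2    3]
 [  -5   -2   -8   -7   -2   -3   -6    0   -4   -6   -1   -4]
 [  -1    1   -2   -3    0   -1   -3   -2    1    0   -2   -3]
 [  -1    2    0    2    2    3   -1   -3   -2    2    2    3]
 [  -7    1    1   -2    0    1   -2   -6   -2   -1   -7   -2]
 [  -4   -1   -1   -3   -7    1    1    0    0   -1   -5   -2]
 [   0   -2    4   -1   -3   -2    2    1    1   -2   -2   -2]
 [  -6    1   -4   -2   -2   -2   -2    1   -3   -1 1317   -1]
 [  -5   -1   -2    0   -1    0   -3   -3   -3    1   -3   -3]
 [  -2    1   -4   -5   -1    4    2   -1   -3   -2    4   -4]]
```

View pics/l2.png

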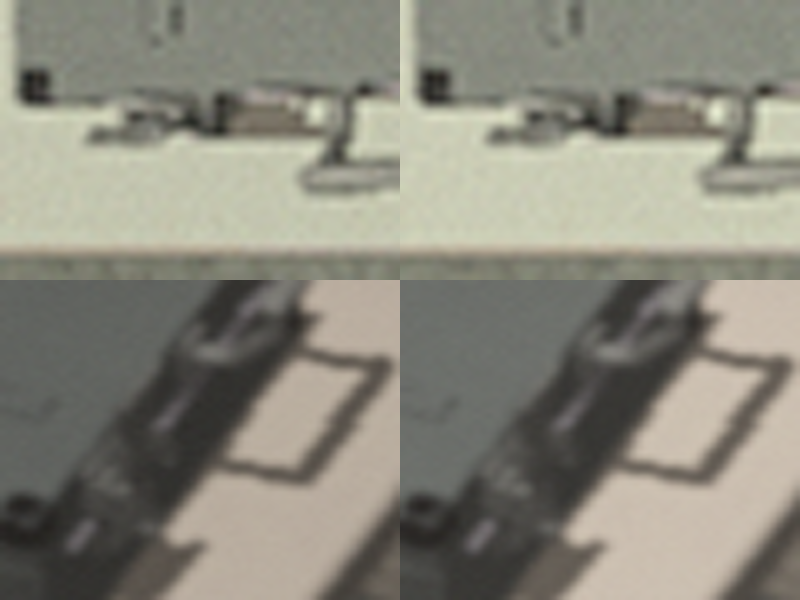

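The lever is still closed: the top depth at its edge still reads about 120 mm at rows 271–273. I'll check where the fingers really were.

Run:
```python
from h import *
for f,T in(('s1',(.4264,.3092,.116)),('s2',(.3828,.3069,.1033))):
    im,d=load(f); u=proj('side',np.array(T)[None]+np.array([[0,0,0],[0,0,.019],[.0145,0,0],[-.0145,0,0],[0,.011,0],[0,-.011,0]]))
    x0,y0=u[0].round().astype(int)-[40,40]
    c=cv2.resize(im[y0:y0+70,x0:x0+80],None,fx=8,fy=8,interpolation=cv2.INTER_CUBIC)
    c=cv2.convertScaleAbs(c,alpha=2)
    for k,p in enumerate(u): cv2.circle(c,tuple(int(q) for q in ((p-[x0,y0]+.5)*8)),3,((255,0,0) if k==0 else (0,255,0)),-1)
    cv2.imwrite(f'pics/{f}p.png',c[:,:,::-1]); print(u.round(1).tolist())
```

```text
[[270.9, 350.6], [270.3, 344.0], [264.4, 348.2], [277.4, 353.0], [268.1, 354.4], [273.6, 346.8]]
[[291.4, 361.5], [291.0, 354.9], [284.8, 359.0], [298.0, 364.0], [288.7, 365.4], [294.0, 357.6]]
```

View pics/s1p.png

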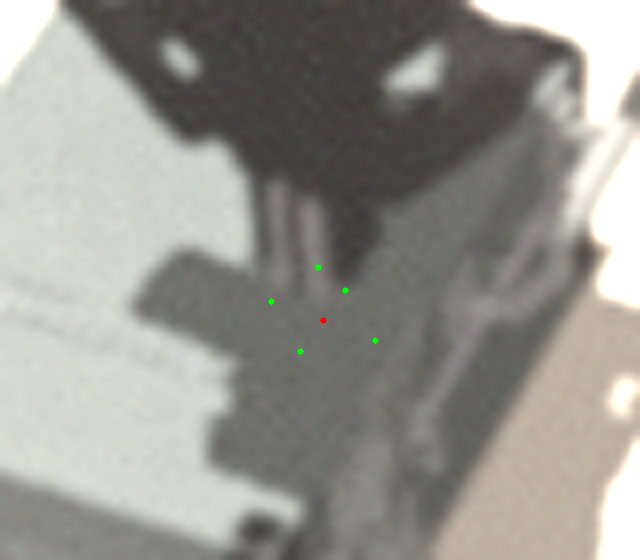

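View pics/s2p.png

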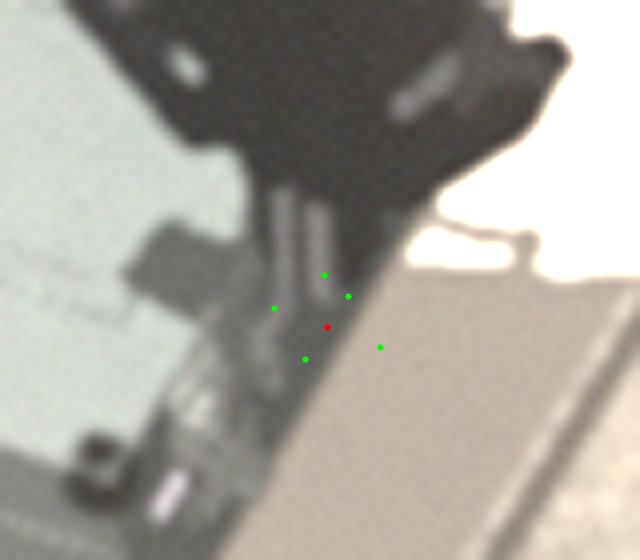

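Run:
```python
from h import *
for f,T in(('s1',(.4264,.3092,.116)),('s2',(.3828,.3069,.1033))):
    im,d=load(f); u0=proj('side',T)[0].round().astype(int)
    vv,uu=np.mgrid[u0[1]-14:u0[1]+10:2,u0[0]-10:u0[0]+10:2]
    P=pts('side',np.c_[uu.ravel(),vv.ravel()],d[vv,uu].ravel()).reshape(*uu.shape,3)
    print(f,T,u0); 
    for r in range(len(P)): print(vv[r,0],' '.join('%d,%d,%d'%tuple((p*1000).round()) for p in P[r]))
```

```text
s1 (0.4264, 0.3092, 0.116) [271 351]
337 478,263,86 436,317,158 428,322,166 426,320,165 422,319,166 419,317,165 415,315,166 413,312,163 411,307,159 443,249,89
339 475,268,86 438,315,150 431,320,157 425,322,162 422,319,161 417,320,163 415,316,161 410,317,164 410,309,157 440,254,89
341 470,276,91 437,317,146 430,321,153 427,319,153 422,319,155 419,317,154 415,316,155 411,315,157 412,307,147 439,257,86
343 468,280,90 463,279,91 431,321,147 426,321,149 421,321,152 418,320,152 418,313,146 411,316,151 438,266,90 435,264,89
345 465,284,89 462,282,89 460,278,85 427,319,142 422,320,145 420,317,142 417,315,142 412,315,145 434,272,92 432,269,90
347 462,290,91 458,289,91 456,285,88 453,282,86 424,319,137 418,321,142 419,311,132 435,279,92 433,276,91 429,274,90
349 459,295,90 456,291,88 452,291,90 448,290,91 444,288,91 441,286,90 438,284,90 435,281,88 431,279,88 427,278,89
351 457,298,89 454,296,88 450,294,88 446,294,90 442,292,90 439,290,90 436,287,88 432,286,89 429,283,87 425,283,89
353 455,302,88 452,299,86 446,301,91 443,298,90 441,295,88 436,295,90 432,293,90 429,290,88 425,290,91 422,288,89
[... 1083 characters left out ...]
22,9 422,214,2 419,211,0
359 404,310,104 403,304,98 417,274,60 416,268,53 419,254,38 420,245,29 421,234,16 422,223,5 423,213,-6 417,215,-2
361 403,312,100 403,304,92 416,276,56 418,265,44 419,255,33 422,241,17 423,232,7 421,226,1 419,220,-3 415,220,-2
363 403,312,94 404,304,85 416,277,51 418,266,39 418,257,28 422,242,11 423,232,1 417,233,4 416,226,-3 412,225,-1
365 404,312,88 403,306,81 403,298,73 418,266,33 420,255,20 417,251,16 421,235,-2 416,236,1 412,234,1 409,231,-1
367 403,313,83 404,304,73 404,297,66 418,266,25 419,256,15 420,247,5 419,239,-4 415,238,-2 410,237,-1 406,236,0
369 403,314,78 404,306,69 403,299,62 417,268,22 418,259,11 420,247,-2 418,242,-6 413,242,-4 408,242,-1 403,242,2
```

The depth shows the finger ends about 22 mm above the reported TCP, so they passed over the lever. I'll check that against the current picture, with the fingers 26 mm open.

Run:
```python
from h import *
T=np.array([.3907,.0356,.2232]); im,d=load('s4'); u0=proj('side',T)[0].round().astype(int); print(u0)
vv,uu=np.mgrid[u0[1]-30:u0[1]+12:2,u0[0]-14:u0[0]+16:2]
P=pts('side',np.c_[uu.ravel(),vv.ravel()],d[vv,uu].ravel()).reshape(*uu.shape,3)
for r in range(len(P)): print(vv[r,0],' '.join('%d,%d,%d'%tuple((p*1000).round()) if p[2]>.1 else '-' for p in P[r]))
x0,y0=u0-[40,60]
c=cv2.convertScaleAbs(cv2.resize(im[y0:y0+75,x0:x0+80],None,fx=8,fy=8,interpolation=cv2.INTER_CUBIC),alpha=2)
cv2.circle(c,(324,484),4,(255,0,0),-1);cv2.imwrite('pics/s4p.png',c[:,:,::-1])
```

```text
[346 235]
205 420,43,296 410,54,306 407,51,305 403,49,305 407,31,293 - - - - 376,51,314 372,51,315 368,49,315 368,38,309 369,26,301 -
207 418,47,294 413,49,297 406,53,301 404,47,298 407,31,287 - - - - 375,54,311 371,52,311 368,49,311 372,28,296 368,28,297 -
209 416,52,293 413,49,292 409,48,293 407,42,289 408,29,281 - - - - 377,48,302 372,50,305 368,48,305 370,35,296 366,31,295 361,33,297
211 416,51,287 412,50,288 407,50,289 406,44,286 404,38,282 - - - - 377,48,297 373,48,299 368,50,301 365,45,299 362,41,297 359,39,297
213 - 409,56,287 408,49,284 404,47,283 405,36,276 - - - - - 373,48,293 367,50,297 365,46,294 361,44,295 356,45,296
215 - 414,47,275 408,48,277 404,48,279 405,34,270 - - - - - 369,55,294 369,46,288 366,43,287 362,42,288 356,46,292
217 - 414,45,269 407,50,274 405,44,271 404,37,267 - - - - 377,47,281 372,49,285 369,47,284 366,43,282 367,29,273 -
219 - 414,45,264 408,48,267 403,49,269 405,36,260 - - - - 378,46,275 373,47,277 369,44,277 367,39,274 367,28,267 -
221 - 415,42,256 408,47,262 -23,999,1027 406,33,253 - - - - 376,50,273 373,45,271 369,44,271 364,46,274 365,32,265 -
223 - 415,42,251 408,48,257 405,45,256 405,34,248 - - - - 377,47,267 374,44,265 369,45,267 366,40,265 366,30,258 -
225 - - 408,49,253 404,46,252 406,32,242 - - - - 377,46,260 372,47,263 370,41,259 366,41,260 - -
227 - - 408,49,247 405,45,246 - - - - - 377,46,255 372,47,257 368,45,257 366,39,254 - -
229 - - - - - - - - - 377,46,250 372,46,251 369,44,251 - - -
231 - - - - - - - - - - 372,46,246 - - - -
233 - - - - - - - - - - - - - - -
235 - - - - - - - - - - - - - - -
237 - - - - - - - - - - - - - - -
239 - - - - - - - - - - - - - - -
241 - - - - - - - - - - - - - - -
243 - - - - - - - - - - - - - - -
245 - - - - - - - - - - - - - - -
```

View pics/s4p.png

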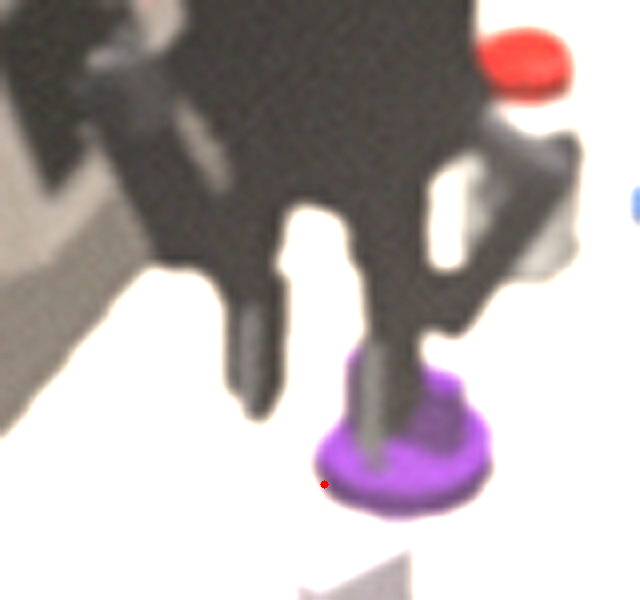

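The real finger tips sit about 22 mm above the reported TCP; the tips are at z≈0.245 while the TCP reads 0.223. Laterally the readings agree. I'll use tip z = reported z + 0.022 and repeat the latch push, watching the force.

```bash
python3 -m pendant '[[[0.15,0.91,0],0,0],[[0.15,0.91,0],0,0],[[0.15,0.91,0],0,0],[[0.15,0.91,0],0,0],[[0.15,0.91,0],0,0],[[0.15,0.91,0],0,0],[[0.15,0.91,0],0,0],[[0.15,0.91,0],0,0],[[0.05,0.91,0],0,0],[[0,0.91,0],0,0],[[0,0,0],0,0]]'
python3 -m pendant '[[[0,0,-1],0,0],[[0,0,-1],0,0],[[0,0,-1],0,0],[[0,0,-0.9],0,0],[[0,0,0],0,0],[[0,0,0],0,0]]'
python3 -m pendant '[[[0,0,-0.3],0,0],[[0,0,0],0,0],[[0,0,0],0,0]]'
python3 -m pendant '[[[0,0,-0.3],0,0],[[0,0,0],0,0],[[0,0,0],0,0]]'
```

```text
time_s: 6.23
position: [0.4261, 0.3168, 0.2226]
tool_rot: [[0.059, -0.001, 0.998], [-0.998, 0.001, 0.059], [-0.001, -1.0, -0.001]]
ft_force: [-0.1, 0.8, 0.4]
grip_width: -0.0
time_s: 6.73
position: [0.4267, 0.3122, 0.1059]
tool_rot: [[0.055, -0.002, 0.999], [-0.999, -0.001, 0.055], [0.001, -1.0, -0.002]]
ft_force: [1.2, -0.5, 0.3]
grip_width: 0.0001
time_s: 6.98
position: [0.4278, 0.3118, 0.0981]
tool_rot: [[0.053, 0.001, 0.999], [-0.999, 0.001, 0.053], [-0.001, -1.0, 0.001]]
ft_force: [-0.3, 0.3, -0.0]
grip_width: 0.0
time_s: 7.23
position: [0.4275, 0.3113, 0.088]
tool_rot: [[0.053, -0.001, 0.999], [-0.999, -0.0, 0.053], [0.0, -1.0, -0.001]]
ft_force: [-0.6, 0.3, -0.9]
grip_width: -0.0001
```

The reported z of 0.088 is below the lid top with no contact, which confirms the offset. Pushing now.

```bash
python3 -m pendant '[[[0,0,-0.15],0,0],[[0,0,0],0,0],[[-0.2,-0.01,0],0,0],[[-0.2,-0.01,0],0,0],[[-0.2,-0.01,0],0,0]]'
python3 -m pendant '[[[-0.2,-0.01,0],0,0],[[-0.2,-0.01,0],0,0],[[-0.2,-0.01,0],0,0]]'
python3 -m pendant '[[[-0.2,-0.01,0],0,0],[[-0.2,-0.01,0],0,0],[[0,0,0],0,0]]'
python3 - <<'E'
from h import *
im,d=snap('side','s5')
cv2.imwrite('pics/s5c.png',cv2.resize(im[310:400,240:330],(600,600),interpolation=cv2.INTER_CUBIC)[:,:,::-1])
E
```

```text
time_s: 7.65
position: [0.4094, 0.3106, 0.0838]
tool_rot: [[0.053, 0.001, 0.999], [-0.999, 0.0, 0.053], [-0.0, -1.0, 0.001]]
ft_force: [2.0, 0.4, -1.2]
grip_width: -0.0002
time_s: 7.9
position: [0.3905, 0.3096, 0.0838]
tool_rot: [[0.053, -0.001, 0.999], [-0.999, -0.0, 0.053], [0.0, -1.0, -0.001]]
ft_force: [-0.7, -0.1, -0.7]
grip_width: 0.0001
time_s: 8.15
position: [0.3782, 0.309, 0.0837]
tool_rot: [[0.054, -0.001, 0.999], [-0.999, -0.0, 0.054], [0.0, -1.0, -0.001]]
ft_force: [-0.1, -0.3, -0.1]
grip_width: 0.0001
```

View pics/s5c.png

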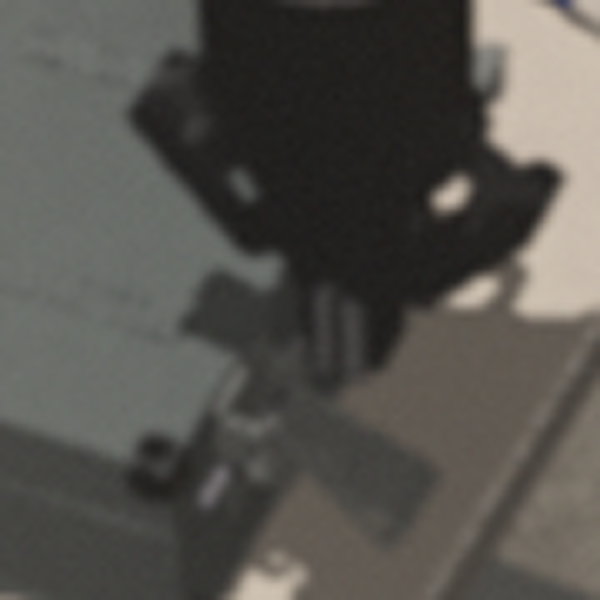

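The lever is open; its plate now sticks out at crop (370,490). Next is the handle.

```bash
python3 -m pendant '[[[0,0,1],0,0],[[0,0,1],0,0],[[0,0,1],0,0],[[0.12,-1,0],0,0.3],[[0.12,-1,0],0,0.3],[[0.12,-1,0],0,0.3],[[0,0,0],0,0.3],[[0,0,-1],0,0.3],[[0,0,-1],0,0.3],[[0,0,0],0,0.3],[[0,0,0],0,0.3]]'
python3 - <<'E'
from h import *
im,d=snap('side','s6')
cv2.imwrite('pics/s6c.png',cv2.resize(im[290:380,260:350],(600,600),interpolation=cv2.INTER_CUBIC)[:,:,::-1])
E
```

```text
time_s: 9.12
position: [0.3901, 0.2191, 0.1135]
tool_rot: [[0.053, -0.002, 0.999], [-0.999, -0.001, 0.053], [0.0, -1.0, -0.002]]
ft_force: [0.6, 0.9, 0.3]
grip_width: 0.0254
```

View pics/s6c.png

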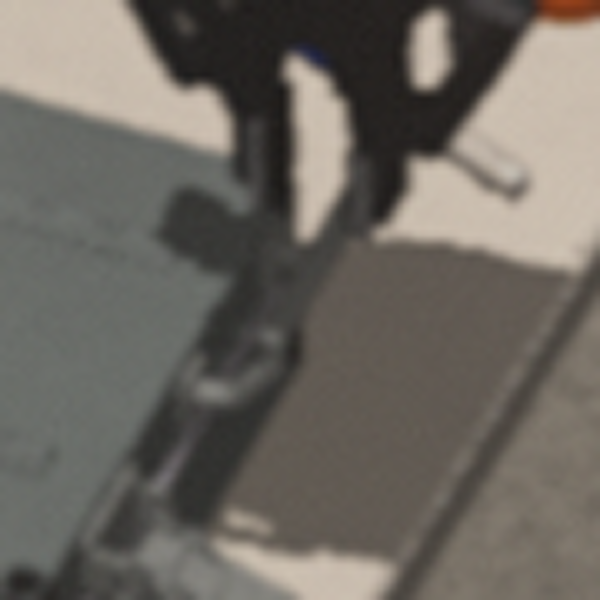

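The bar passes between the open fingers. I'll lower and close.

```bash
python3 -m pendant '[[[0,0,-0.64],0,0.3],[[0,0,-0.64],0,0.3],[[0,0,0],0,0.3],[[0,0,0],0,0],[[0,0,0],0,0],[[0,0,0],0,0],[[0,0,0],0,0],[[0,0,0],0,0]]' 50
python3 - <<'E'
from h import *
th0=np.array([-.170,.052]);prev=None
a=np.radians(3.3)
for th in np.arange(0,2.05,.15):
    x=-.170*np.cos(th)+.052*np.sin(th);z=.17*np.sin(th)+.052*np.cos(th)
    w=np.array([x*np.cos(a),x*np.sin(a),z])
    if prev is not None: print(round(th,2),((w-prev)/.03).round(2))
    prev=w
E
```

```text
time_s: 9.83
position: [0.3916, 0.2195, 0.0768]
tool_rot: [[0.053, 0.004, 0.999], [-0.999, 0.001, 0.053], [-0.001, -1.0, 0.004]]
ft_force: [1.3, 0.5, 6.8]
grip_width: 0.0082
0.15 [0.32 0.02 0.83]
0.3 [0.44 0.03 0.77]
0.45 [0.55 0.03 0.7 ]
0.6 [0.65 0.04 0.6 ]
0.75 [0.73 0.04 0.5 ]
0.9 [0.8  0.05 0.39]
1.05 [0.85 0.05 0.26]
1.2 [0.88 0.05 0.13]
1.35 [ 0.89  0.05 -0.  ]
1.5 [ 0.88  0.05 -0.13]
1.65 [ 0.85  0.05 -0.26]
1.8 [ 0.8   0.05 -0.39]
1.95 [ 0.73  0.04 -0.5 ]
```

The width of 8 mm and the 7 N upward force suggest I caught the bar only with the tips. Checking.

```bash
python3 -m pendant '[[[0,0,0],0,0],[[0,0,0],0,0]]'
python3 - <<'E'
from h import *
im,d=snap('side','s7')
cv2.imwrite('pics/s7c.png',cv2.resize(im[310:370,270:330],(600,600),interpolation=cv2.INTER_CUBIC)[:,:,::-1])
E
```

```text
time_s: 10.0
position: [0.3916, 0.2194, 0.0768]
tool_rot: [[0.053, 0.004, 0.999], [-0.999, 0.001, 0.053], [-0.001, -1.0, 0.004]]
ft_force: [0.3, 1.5, 7.1]
grip_width: 0.008
```

View pics/s7c.png

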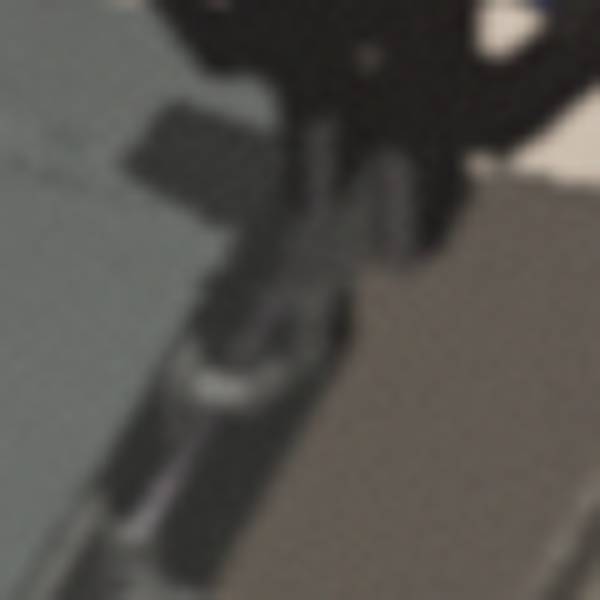

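```bash
python3 -m pendant '[[[0,0,0],0,0.27],[[0,0,0],0,0.27],[[-0.05,-0.03,-0.15],0,0.27],[[0,0,-0.15],0,0.27],[[0,0,0],0,0.27],[[0,0,0],0,0.27]]'
python3 -m pendant '[[[0,0,0],0,0],[[0,0,0],0,0],[[0,0,0],0,0],[[0,0,0],0,0],[[0,0,0],0,0],[[0,0,0],0,0]]' 50
```

```text
time_s: 10.55
position: [0.3885, 0.218, 0.0659]
tool_rot: [[0.053, -0.001, 0.999], [-0.999, -0.0, 0.053], [0.0, -1.0, -0.001]]
ft_force: [0.1, 0.2, 0.6]
grip_width: 0.0233
time_s: 11.05
position: [0.3918, 0.2183, 0.0668]
tool_rot: [[0.053, 0.006, 0.999], [-0.999, 0.001, 0.053], [-0.0, -1.0, 0.006]]
ft_force: [10.2, -0.3, -6.5]
grip_width: 0.0084
```

```bash
python3 -m pendant '[[[0.1,0,0],0,0],[[0.32,0.02,0.83],0,0],[[0.44,0.03,0.77],0,0],[[0.55,0.03,0.7],0,0],[[0.65,0.04,0.6],0,0],[[0,0,0],0,0]]'
python3 - <<'E'
from h import *
im,d=snap('side','s8')
cv2.imwrite('pics/s8c.png',cv2.resize(im[250:400,190:340],(600,600),interpolation=cv2.INTER_CUBIC)[:,:,::-1])
E
```

```text
time_s: 11.55
position: [0.4519, 0.2219, 0.1568]
tool_rot: [[0.053, 0.001, 0.999], [-0.999, 0.0, 0.053], [-0.0, -1.0, 0.001]]
ft_force: [-15.3, -3.0, 19.4]
grip_width: 0.0086
```

View pics/s8c.png

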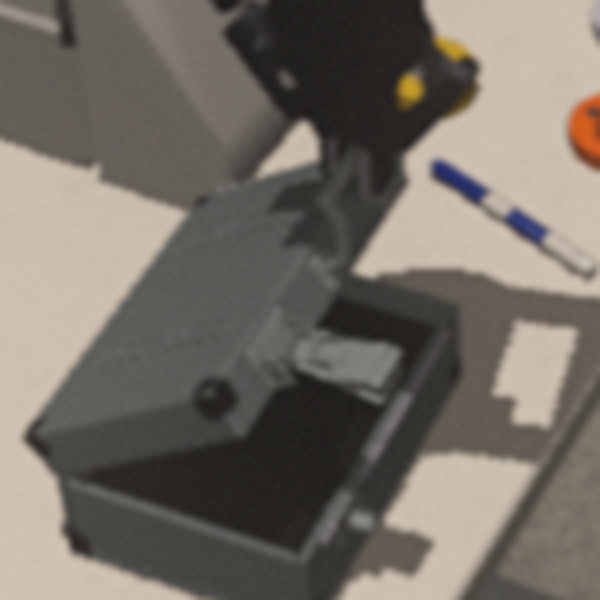

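```bash
python3 -m pendant '[[[0.75,0.04,0.6],0,0],[[0.8,0.05,0.41],0,0],[[0.85,0.05,0.28],0,0],[[0.88,0.05,0.14],0,0],[[0.89,0.05,0],0,0],[[0,0,0],0,0]]'
python3 -m pendant '[[[0.88,0.05,-0.13],0,0],[[0.85,0.05,-0.26],0,0],[[0.8,0.05,-0.36],0,0],[[0,0,0],0,0]]'
```

```text
time_s: 12.1
position: [0.5796, 0.2294, 0.1966]
tool_rot: [[0.052, 0.004, 0.999], [-0.999, 0.002, 0.052], [-0.002, -1.0, 0.004]]
ft_force: [2.8, 1.9, 6.9]
grip_width: 0.0082
time_s: 12.43
position: [0.6557, 0.2338, 0.1721]
tool_rot: [[0.052, 0.004, 0.999], [-0.999, 0.002, 0.052], [-0.002, -1.0, 0.004]]
ft_force: [5.7, 2.8, 3.2]
grip_width: 0.0081
```

```bash
python3 -m pendant '[[[0.73,0.04,-0.52],0,0],[[0.1,0,-0.1],0,0],[[0,0,0],0,0]]'
python3 - <<'E'
from h import *
im,d=snap('side','s9')
cv2.imwrite('pics/s9c.png',cv2.resize(im[200:400,160:360],(600,600),interpolation=cv2.INTER_CUBIC)[:,:,::-1])
E
```

```text
time_s: 12.68
position: [0.6787, 0.2352, 0.1547]
tool_rot: [[0.053, 0.004, 0.999], [-0.999, 0.002, 0.053], [-0.001, -1.0, 0.004]]
ft_force: [6.8, 1.8, 2.0]
grip_width: 0.0082
```

View pics/s9c.png

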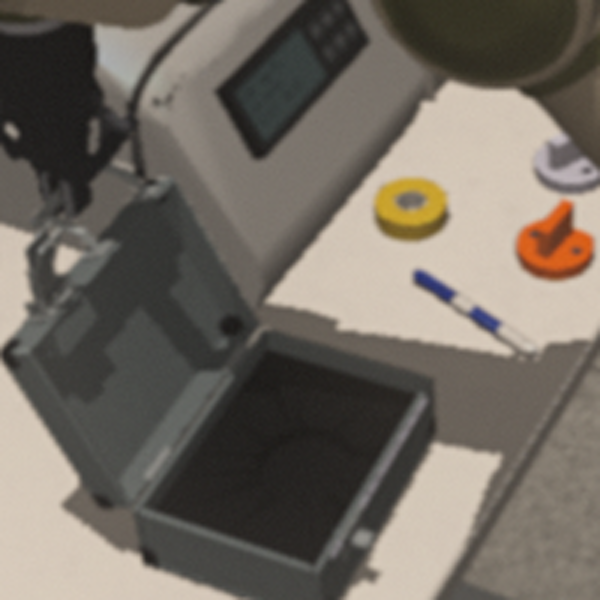

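The lid leans back at about 2 rad. I'll release it and rise.

```bash
python3 -m pendant '[[[0,0,0],0,0.25],[[0,0,0],0,0.25],[[0,0,0],0,0.25],[[0,0,0.5],0,0.25],[[0,0,1],0,0.25],[[0,0,1],0,0.25],[[0,0,1],0,0.25],[[-0.5,-0.5,0.5],0,0.25],[[-1,-1,0],0,0.25],[[-1,-1,0],0,0.25],[[-1,-1,0],0,0.25],[[-1,-1,0],0,0.25]]'
python3 - <<'E'
from h import *
im,d=snap('side','s10');t,dt=snap('top','t10')
cv2.imwrite('pics/s10c.png',np.hstack([cv2.resize(im[200:400,160:360],(400,400)),cv2.resize(t[150:300,135:285],(400,400),interpolation=cv2.INTER_CUBIC)])[:,:,::-1])
E
```

```text
time_s: 13.73
position: [0.5415, 0.1008, 0.2749]
tool_rot: [[0.053, -0.001, 0.999], [-0.999, -0.0, 0.053], [0.0, -1.0, -0.001]]
ft_force: [0.8, -1.1, 0.6]
grip_width: 0.0215
```

View pics/s10c.png

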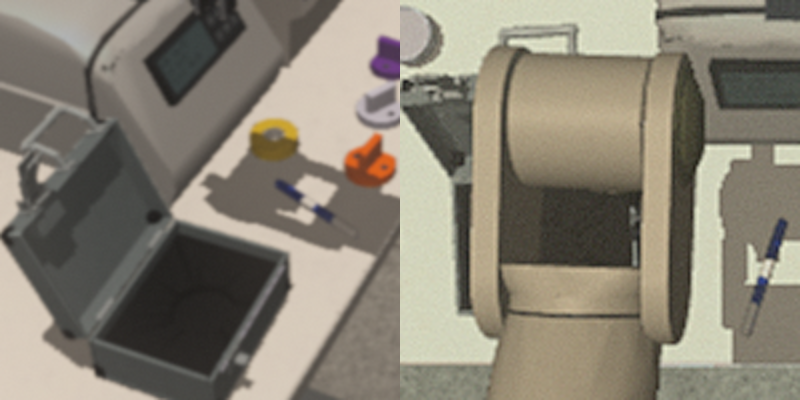

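The lid stays open at about 2 rad. Next is the disc at (0.456, -0.1545) with yaw ≈65.5°.

```bash
python3 -m pendant '[[[-0.285,-0.851,0],-0.55,0.45],[[-0.285,-0.851,0],-0.55,0.45],[[-0.285,-0.851,0],-0.55,0.45],[[-0.285,-0.851,0],-0.55,0.45],[[-0.285,-0.851,0],-0.55,0.45],[[-0.285,-0.851,0],-0.55,0.45],[[-0.285,-0.851,0],-0.55,0.45],[[-0.285,-0.851,0],-0.55,0.45],[[-0.285,-0.851,0],-0.55,0.45],[[-0.285,-0.851,0],-0.55,0.45],[[0,0,0],0,0.45],[[0,0,0],0,0.45]]'
python3 -m pendant '[[[0,0,-1],0,0.45],[[0,0,-1],0,0.45],[[0,0,-1],0,0.45],[[0,0,-1],0,0.45],[[0,0,-1],0,0.45],[[0,0,-1],0,0.45],[[0,0,-1],0,0.45],[[0,0,0],0,0.45],[[0,0,0],0,0.45]]'
python3 - <<'E'
from h import *
im,d=snap('side','s11');t,dt=snap('top','t11')
cv2.imwrite('pics/s11c.png',np.hstack([cv2.resize(im[200:290,305:395],(400,400),interpolation=cv2.INTER_CUBIC),cv2.resize(t[210:290,301:381],(400,400),interpolation=cv2.INTER_CUBIC)])[:,:,::-1])
z=env.observe()['tool_rot'];print(np.degrees(np.arctan2(z[1][2],z[0][2])))
E
```

```text
time_s: 14.83
position: [0.4582, -0.1542, 0.2751]
tool_rot: [[-0.416, -0.0, 0.91], [-0.91, 0.0, -0.416], [-0.0, -1.0, -0.0]]
ft_force: [0.1, 0.6, 0.5]
grip_width: 0.0384
time_s: 15.58
position: [0.4584, -0.1525, 0.065]
tool_rot: [[-0.413, -0.002, 0.911], [-0.911, 0.001, -0.413], [-0.0, -1.0, -0.002]]
ft_force: [-0.8, -0.1, 1.3]
grip_width: 0.0384
-24.397220419779842
```

View pics/s11c.png

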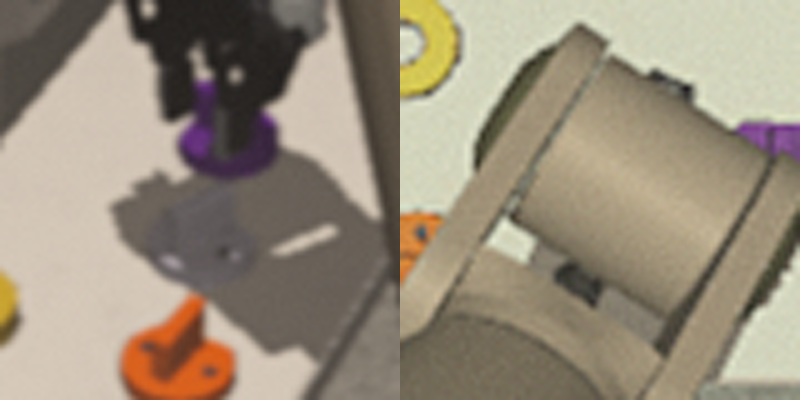

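```bash
python3 -m pendant '[[[-0.08,-0.06,-0.6],0,0.45],[[0,0,-0.6],0,0.45],[[0,0,-0.6],0,0.45],[[0,0,0],0,0.45],[[0,0,0],0,0.45]]'
python3 - <<'E'
from h import *
im,d=snap('side','s12')
cv2.imwrite('pics/s12c.png',cv2.resize(im[210:280,315:385],(600,600),interpolation=cv2.INTER_CUBIC)[:,:,::-1])
E
```

```text
time_s: 16.1
position: [0.4565, -0.1555, 0.0123]
tool_rot: [[-0.414, 0.001, 0.91], [-0.91, -0.001, -0.414], [0.0, -1.0, 0.001]]
ft_force: [0.8, -0.1, -0.1]
grip_width: 0.0384
```

View pics/s12c.png

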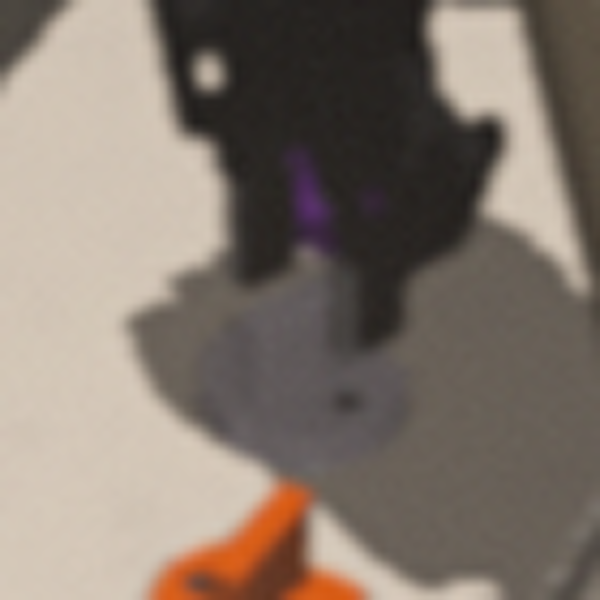

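```bash
python3 -m pendant '[[[0,0,-0.24],0,0.45],[[0,0,-0.24],0,0.45],[[0,0,0],0,0.45],[[0,0,0],0,0],[[0,0,0],0,0],[[0,0,0],0,0],[[0,0,0],0,0],[[0,0,0],0,0],[[0,0,0],0,0]]' 50
```

```text
time_s: 16.9
position: [0.4561, -0.1554, -0.003]
tool_rot: [[-0.414, 0.001, 0.91], [-0.91, -0.0, -0.414], [0.0, -1.0, 0.001]]
ft_force: [0.1, -0.4, 3.1]
grip_width: 0.0112
```

```bash
python3 -m pendant '[[[0,0,0.4],0,0],[[0,0,0.8],0,0],[[0,0,1],0,0],[[0,0,1],0,0],[[0,0,1],0,0],[[0,0,0.8],0,0],[[0,0,0],0,0],[[0,0,0],0,0]]'
python3 - <<'E'
from h import *
im,d=snap('side','s13');t,dt=snap('top','t13')
cv2.imwrite('pics/s13c.png',np.hstack([cv2.resize(im[170:270,310:410],(400,400),interpolation=cv2.INTER_CUBIC),cv2.convertScaleAbs(cv2.resize(t[200:290,145:235],(400,400),interpolation=cv2.INTER_CUBIC),alpha=3)])[:,:,::-1])
E
```

```text
time_s: 17.57
position: [0.4558, -0.1552, 0.147]
tool_rot: [[-0.414, 0.001, 0.91], [-0.91, -0.001, -0.414], [0.0, -1.0, 0.001]]
ft_force: [0.1, 0.3, -3.0]
grip_width: 0.011
```

View pics/s13c.png

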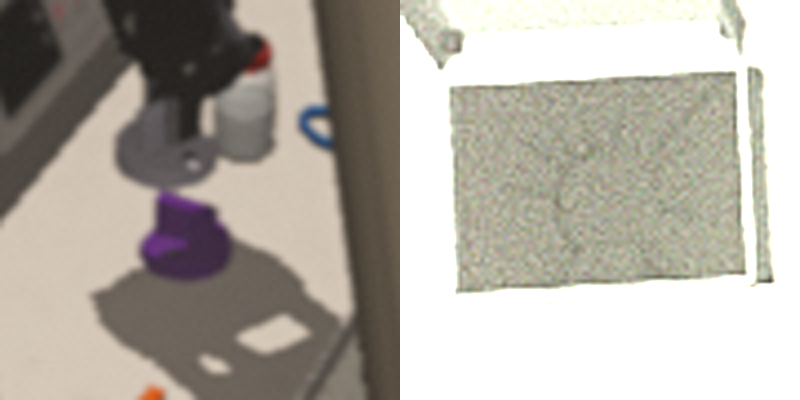

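Run:
```python
from h import *
t,d=load('t13'); vv,uu=np.mgrid[0:480,0:640]
P=pts('top',np.c_[uu.ravel(),vv.ravel()],d.ravel()).reshape(480,640,3);P[d<=0]=0;Z=P[...,2]
sub=np.zeros_like(Z,bool);sub[205:280,145:225]=1
# dark foam region, low-noise
g=cv2.GaussianBlur(cv2.cvtColor(t,cv2.COLOR_RGB2GRAY),(3,3),0)
m=(sub&(g<75)).astype(np.uint8);m=cv2.morphologyEx(m,cv2.MORPH_OPEN,np.ones((3,3)))
c=max(cv2.findContours(m,0,2)[0],key=cv2.contourArea);print('dark rect px',cv2.minAreaRect(c),cv2.boxPoints(cv2.minAreaRect(c)).round(1).tolist())
fo=(m>0)
print('foam z',np.median(Z[fo]))
zz=cv2.medianBlur(np.where(fo,Z,0.042).astype(np.float32),5)
r=((zz<0.036)&fo).astype(np.uint8);r=cv2.morphologyEx(r,cv2.MORPH_OPEN,np.ones((3,3)))
c=max(cv2.findContours(r,0,2)[0],key=cv2.contourArea);print('recess px',cv2.boundingRect(c),cv2.contourArea(c))
w=plane('top',c.reshape(-1,2),.042)[:,:2]*1000;print(w.min(0),w.max(0),cv2.minEnclosingCircle(w.astype(np.float32)))
big=cv2.resize((np.clip((zz[205:280,145:225]-.02)/.03,0,1)*255).astype(np.uint8),None,fx=8,fy=8,interpolation=0);cv2.imwrite('pics/zz.png',big)
# rim
rm=sub&(abs(Z-.06)<.006); q=P[rm][:,:2]*1000
for lo,hi,ax in((380,425,0),):pass
print('rim ext',np.percentile(q,[1,99],axis=0))
# per-line rim stats: front rim x at several y, left rim y, right rim
for y0 in range(190,350,30):
    k=rm&(abs(P[...,1]-y0/1000)<.012)&(P[...,0]<.45); print('front y',y0,P[k][:,0].min()*1000,P[k][:,0].max()*1000,np.median(P[k][:,0])*1000)
for x0 in range(430,550,30):
    for s,(a,b) in dict(R=(.15,.21),L=(.32,.38)).items():
        k=rm&(abs(P[...,0]-x0/1000)<.012)&(P[...,1]>a)&(P[...,1]<b); print(s,x0,P[k][:,1].min()*1000,P[k][:,1].max()*1000,np.median(P[k][:,1])*1000,k.sum())
```

```text
dark rect px ((188.90518188476562, 240.387939453125), (46.214237213134766, 64.59422302246094), 86.633544921875) [[155.3000030517578, 219.1999969482422], [219.8000030517578, 215.39999389648438], [222.5, 261.6000061035156], [158.0, 265.3999938964844]]
foam z 0.040260145987747104
recess px (180, 234, 24, 22) 405.5
[448.86736439 232.45365664] [507.64736704 296.89472715] ((475.8302917480469, 265.0363464355469), 34.162437438964844)
rim ext [[412.86827983 170.29234579]
 [587.19175441 364.81928191]]
front y 190 420.8086458094784 426.3366903148553 423.5719493452841
front y 220 418.14153558804884 423.64878315499135 423.6084761328789
front y 250 418.17526194949096 423.69548083380045 420.93640643469803
front y 280 415.4995116274825 421.0392164131752 418.2796696141803
front y 310 412.78153015379655 418.3633631927303 415.5860147300723
front y 340 412.8658644355787 418.4097901229595 415.6654896287373
R 430 169.8296877233803 208.77834294564641 189.68123104946537 39
L 430 320.352726794638 360.83706616400457 355.4950323423104 30
R 460 169.67295256769296 173.95239791162192 171.35522597943918 18
L 460 356.1910282328283 360.6449015261953 358.3489415100135 17
R 490 169.7152456506073 174.09628814687713 172.59121982396556 15
L 490 358.08671907497865 363.6222333462951 360.18525653599096 18
R 520 172.7377387559947 177.0503926142748 175.85823806799615 16
L 520 359.8617946371779 364.68828574427334 362.2538888694683 16
```

View pics/zz.png

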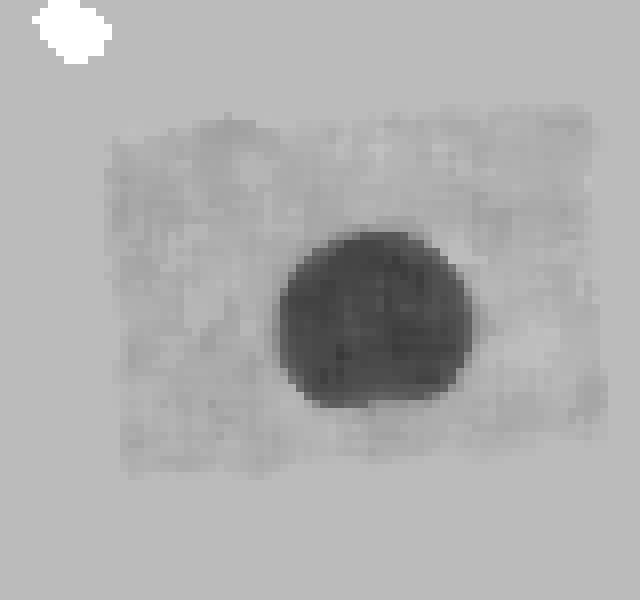

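The disc hangs level. The recess circle centre measures about (475.5, 265.0) mm, against (474.4, 265.4) from the case pose, so they agree. Carrying it over.

```bash
python3 -m pendant '[[[0.03,0.7,0],-0.623,0],[[0.03,0.7,0],-0.623,0],[[0.03,0.7,0],-0.623,0],[[0.03,0.7,0],-0.623,0],[[0.03,0.7,0],-0.623,0],[[0.03,0.7,0],-0.623,0],[[0.03,0.7,0],-0.623,0],[[0.03,0.7,0],-0.623,0],[[0.03,0.7,0],-0.623,0],[[0.03,0.7,0],-0.623,0]]'
python3 -m pendant '[[[0.03,0.7,0],-0.623,0],[[0.03,0.7,0],-0.623,0],[[0.03,0.7,0],-0.623,0],[[0.03,0.7,0],-0.623,0],[[0.03,0.7,0],-0.623,0],[[0.03,0.7,0],-0.623,0],[[0.03,0.7,0],-0.623,0],[[0.03,0.7,0],-0.623,0],[[0.03,0.7,0],-0.623,0],[[0.03,0.7,0],-0.623,0],[[0,0,0],0,0],[[0,0,0],0,0]]'
python3 -m pendant '[[[0,0,-0.5],0,0],[[0,0,-0.5],0,0],[[0,0,-0.5],0,0],[[0,0,0],0,0],[[0,0,0],0,0],[[0,0,0],0,0]]'
python3 - <<'E'
from h import *
im,d=snap('side','s14')
cv2.imwrite('pics/s14c.png',cv2.resize(im[260:400,180:320],(600,600),interpolation=cv2.INTER_CUBIC)[:,:,::-1])
z=env.observe()['tool_rot'];print(np.degrees(np.arctan2(z[1][2],z[0][2])),env.observe()['q'])
E
```

```text
time_s: 18.5
position: [0.4639, 0.0558, 0.145]
tool_rot: [[-0.827, -0.004, 0.563], [-0.563, 0.001, -0.827], [0.003, -1.0, -0.003]]
ft_force: [-0.3, 0.1, -2.5]
grip_width: 0.0112
time_s: 19.5
position: [0.473, 0.265, 0.1448]
tool_rot: [[-0.998, -0.003, 0.059], [-0.059, -0.001, -0.998], [0.003, -1.0, 0.001]]
ft_force: [-0.2, 0.3, -3.4]
grip_width: 0.0111
time_s: 20.0
position: [0.4742, 0.2643, 0.1021]
tool_rot: [[-0.998, 0.0, 0.056], [-0.056, -0.0, -0.998], [-0.0, -1.0, 0.0]]
ft_force: [0.2, -0.5, -2.9]
grip_width: 0.0112
-86.76404648896822 [ 1.66499855e+01  2.70608287e+01  8.52257197e+01 -3.53692038e-03
  6.76464356e+01  1.03415382e+02]
```

View pics/s14c.png

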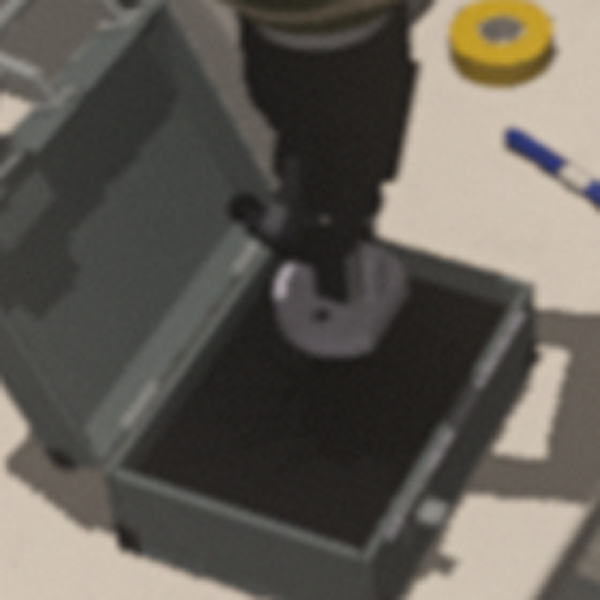

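Run:
```python
from h import *
im,d=load('s14'); vv,uu=np.mgrid[0:480,0:640]
P=pts('side',np.c_[uu.ravel(),vv.ravel()],d.ravel()).reshape(480,640,3);P[d<=0]=0
a=np.radians(3.2);C=np.array([.4750,.2653]);R=np.array([[np.cos(a),-np.sin(a)],[np.sin(a),np.cos(a)]])
g=im.mean(2)
L=(P[...,:2]-C)@R
k=(abs(P[...,2]-.117)<.007)&(np.hypot(L[...,0],L[...,1])<.045)&(g>75)
print(k.sum(),'z',np.median(P[k][:,2]))
c=max(cv2.findContours(k.astype(np.uint8),0,2)[0],key=cv2.contourArea).reshape(-1,2)
W=(plane('side',c,.119)[:,:2]-C)@R*1000
print('case-frame rel recess: x',W[:,0].min(),W[:,0].max(),'y',W[:,1].min(),W[:,1].max())
# circle fit on arc at y>5, x>-18
s=W[(W[:,1]>0)&(W[:,0]>-20)&(np.hypot(*W.T)>26)];A=np.c_[2*s,np.ones(len(s))];q=np.linalg.lstsq(A,(s**2).sum(1),rcond=None)[0];print('arc c',q[:2],'r',np.sqrt(q[2]+q[0]**2+q[1]**2),len(s))
f=W[(W[:,0]<-21)&(abs(W[:,1])<18)];print('flat',len(f),f.round(1).tolist(),np.polyfit(f[:,1],f[:,0],1))
```

```text
278 z 0.1178553206109958
case-frame rel recess: x -24.944269597524787 33.22358602371878 y -27.126831574354394 38.97094962065467
arc c [0.61048987 7.82235252] r 28.568766510141952 25
flat 5 [[-21.3, 17.8], [-21.9, 14.6], [-22.0, 5.7], [-22.0, -3.3], [-22.1, -12.3]] [ 1.86175129e-02 -2.19630991e+01]
```

```bash
python3 -m pendant '[[[0.02,0,-0.5],0,0],[[0,0.02,-0.5],0,0],[[0,0,-0.5],0,0],[[0,0,-0.4],0,0],[[0,0,0],0,0],[[0,0,0],0,0],[[0,0,0],0,0]]'
python3 - <<'E'
from h import *
im,d=snap('side','s15')
cv2.imwrite('pics/s15c.png',cv2.convertScaleAbs(cv2.resize(im[300:380,210:300],(720,640)[::1],interpolation=cv2.INTER_CUBIC)[:600],alpha=2)[:,:,::-1])
E
```

```text
time_s: 20.63
position: [0.4751, 0.2654, 0.0459]
tool_rot: [[-0.998, 0.002, 0.057], [-0.057, 0.001, -0.998], [-0.002, -1.0, -0.0]]
ft_force: [0.4, 0.4, -2.1]
grip_width: 0.0117
```

View pics/s15c.png

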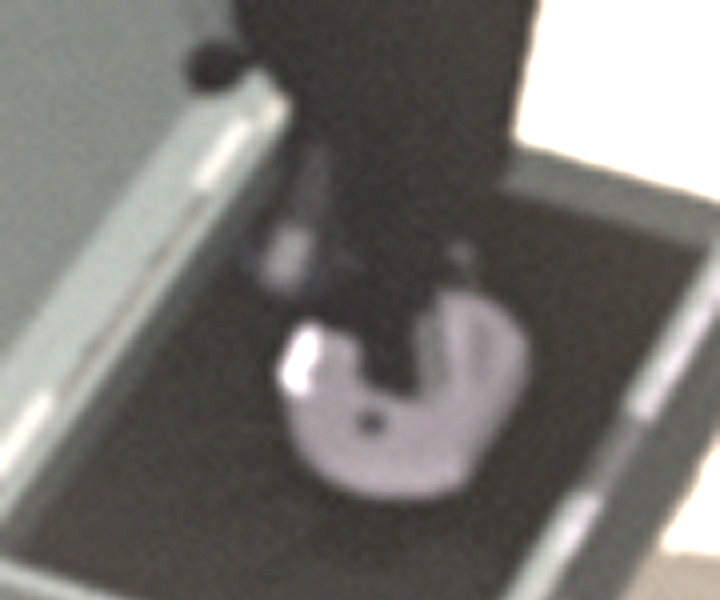

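```bash
python3 -m pendant '[[[0,0,-0.15],0,0],[[0,0,-0.1],0,0],[[0,0,0],0,0],[[0,0,0],0,0]]'
python3 -m pendant '[[[0,0,-0.12],0,0],[[0,0,0],0,0],[[0,0,0],0,0]]'
```

```text
time_s: 21.02
position: [0.4745, 0.266, 0.0377]
tool_rot: [[-0.998, 0.001, 0.057], [-0.057, 0.001, -0.998], [-0.001, -1.0, -0.001]]
ft_force: [-1.7, 4.6, 2.3]
grip_width: 0.0114
time_s: 21.27
position: [0.4741, 0.2671, 0.0358]
tool_rot: [[-0.998, 0.002, 0.057], [-0.057, 0.003, -0.998], [-0.002, -1.0, -0.003]]
ft_force: [-9.9, 9.6, 19.9]
grip_width: 0.0111
```

Light edge contact: the recess pushes the disc toward -x and +y. I'll ease off and shift that way.

```bash
python3 -m pendant '[[[-0.05,0.06,0.12],0,0],[[0,0,0],0,0],[[0,0,-0.1],0,0],[[0,0,0],0,0],[[0,0,0],0,0]]'
python3 -m pendant '[[[0,0,-0.1],0,0],[[0,0,0],0,0],[[0,0,0],0,0]]'
```

```text
time_s: 21.68
position: [0.4728, 0.2672, 0.0336]
tool_rot: [[-0.998, -0.001, 0.056], [-0.056, 0.0, -0.998], [0.001, -1.0, -0.0]]
ft_force: [-0.2, 4.0, -3.4]
grip_width: 0.0108
time_s: 21.93
position: [0.4727, 0.2671, 0.0307]
tool_rot: [[-0.998, -0.001, 0.056], [-0.056, -0.0, -0.998], [0.001, -1.0, 0.0]]
ft_force: [-0.9, 3.6, -4.1]
grip_width: 0.011
```

It's going in freely. I'll lower to the floor (≈0.027) and ease the side force.

```bash
python3 -m pendant '[[[0,0.03,-0.07],0,0],[[0,0,0],0,0],[[0,0,-0.05],0,0],[[0,0,0],0,0],[[0,0,0],0,0]]'
```

```text
time_s: 22.35
position: [0.473, 0.2678, 0.0276]
tool_rot: [[-0.998, -0.0, 0.057], [-0.057, -0.0, -0.998], [0.0, -1.0, 0.0]]
ft_force: [0.7, -0.5, -1.9]
grip_width: 0.0111
```

```bash
python3 -m pendant '[[[0,0,-0.04],0,0],[[0,0,0],0,0],[[0,0,0],0,0]]'
```

```text
time_s: 22.6
position: [0.4733, 0.2679, 0.027]
tool_rot: [[-0.998, 0.001, 0.057], [-0.057, -0.0, -0.998], [-0.001, -1.0, 0.0]]
ft_force: [-1.0, -2.4, 5.4]
grip_width: 0.0109
```

On the floor: the force turned to +5 N at z = 0.027, as predicted. Releasing and rising.

```bash
python3 -m pendant '[[[0,0,0],0,0.15],[[0,0,0],0,0.25],[[0,0,0],0,0.35],[[0,0,0],0,0.35],[[0,0,0.3],0,0.35],[[0,0,0.7],0,0.35],[[0,0,1],0,0.35],[[0,0,1],0,0.35],[[0,0,1],0,0.35],[[0,0,1],0,0.35],[[-0.5,-1,0.5],0,0.35],[[-0.5,-1,0],0,0.35]]'
python3 -m pendant '[[[-0.3,-1,0],0,0.35],[[-0.3,-1,0],0,0.35],[[-0.3,-1,0],0,0.35],[[-0.3,-1,0],0,0.35],[[-0.3,-1,0],0,0.35],[[0,-1,0],0,0.35],[[0,-1,0],0,0.35],[[0,-1,0],0,0.35],[[0,-1,0],0,0.35],[[0,0,0],0,0.35],[[0,0,0],0,0.35]]'
python3 - <<'E'
from h import *
im,d=snap('side','s16');t,dt=snap('top','t16')
cv2.imwrite('pics/s16c.png',np.hstack([cv2.resize(im[240:400,180:340],(400,400),interpolation=cv2.INTER_CUBIC),cv2.resize(t[150:300,135:285],(400,400),interpolation=cv2.INTER_CUBIC)])[:,:,::-1])
vv,uu=np.mgrid[0:480,0:640]
P=pts('top',np.c_[uu.ravel(),vv.ravel()],dt.ravel()).reshape(480,640,3);P[dt<=0]=0;Z=P[...,2]
sub=np.zeros_like(Z,bool);sub[225:262,172:210]=1
g=t.mean(2); k=sub&(g>80)&(Z>.03)&(Z<.09)
top=k&(Z<.055)
print('disc top z',np.median(Z[top]),'rib z',np.median(Z[k&(Z>.065)]),k.sum())
for lo,hi,s in((-1,0,'-x'),(0,1,'+x')):
    pass
q=P[top]; A=np.c_[q[:,:2]-q[:,:2].mean(0),np.ones(len(q))];print('tilt',np.linalg.lstsq(A,q[:,2],rcond=None)[0])
c=max(cv2.findContours(k.astype(np.uint8),0,2)[0],key=cv2.contourArea);w=plane('top',c.reshape(-1,2),.044)[:,:2]*1000
print('circ',cv2.minEnclosingCircle(w.astype(np.float32)),w.min(0),w.max(0))
r=P[k&(Z>.065)][:,:2];e,v=np.linalg.eigh(np.cov(r.T));print('rib',r.mean(0),np.degrees(np.arctan(v[1,1]/v[0,1])))
E
```

```text
time_s: 23.6
position: [0.444, 0.2083, 0.1952]
tool_rot: [[-0.998, 0.007, 0.059], [-0.059, 0.001, -0.998], [-0.007, -1.0, -0.001]]
ft_force: [1.1, -0.4, -1.0]
grip_width: 0.0297
time_s: 24.52
position: [0.3979, -0.063, 0.1919]
tool_rot: [[-0.999, 0.0, 0.054], [-0.054, -0.0, -0.999], [-0.0, -1.0, 0.0]]
ft_force: [-0.3, 0.6, 0.3]
grip_width: 0.0299
disc top z 0.04251347349192615 rib z 0.07211321962896933 378
tilt [-0.03799174 -0.01413863  0.04281422]
circ ((478.31268310546875, 265.18646240234375), 33.04559326171875) [451.62388029 234.72679915] [510.30602614 296.28022922]
rib [0.47648154 0.26589391] 2.702127041851395
```

View pics/s16c.png

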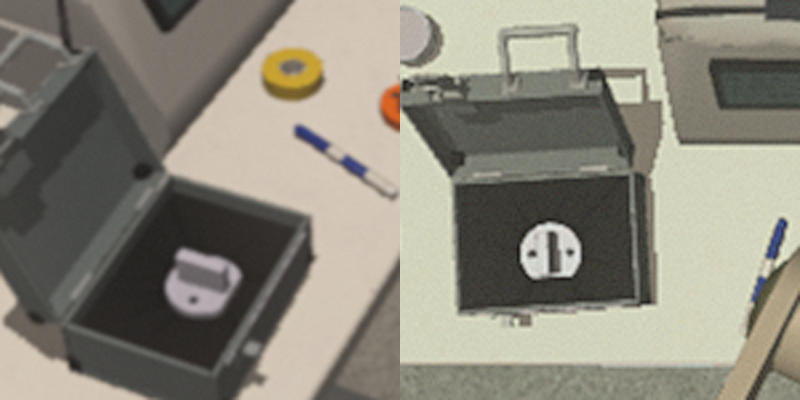

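Run:
```python
from h import *
t,d=load('t16'); vv,uu=np.mgrid[0:480,0:640]
P=pts('top',np.c_[uu.ravel(),vv.ravel()],d.ravel()).reshape(480,640,3);P[d<=0]=0
a=np.radians(3.2);C=np.array([.487,.2657]);R=np.array([[np.cos(a),-np.sin(a)],[np.sin(a),np.cos(a)]])
L=np.dstack([(P[...,:2]-C)@R,P[...,2]])
m=(L[...,0]>.1)&(L[...,0]<.26)&(abs(L[...,1])<.12)&(L[...,2]>.03)
h=m&(L[...,1]<0)&(L[...,1]>-.075)&(L[...,0]>.165); q=L[h]; far=q[q[:,0]>np.percentile(q[:,0],75)]; print('handle bar',np.median(far,0))
x,z=np.median(far[:,0])-.07,np.median(far[:,2])-.005-.06
print('lid',np.pi-np.arctan2(.052,.170)-np.arctan2(z,x))
l=m&(L[...,1]>.03)&(L[...,1]<.07)&(L[...,2]>.14); print('latch region zmax, x:',np.percentile(L[l],[5,50,95],axis=0).round(3).tolist())
im,_=load('s16');cv2.imwrite('pics/fin.png',np.hstack([cv2.resize(im[260:340,160:230],(400,457)),cv2.resize(t[155:225,135:215],(457,457)[::1])])[:,:800,::-1])
s=env.observe();print(s['ft_force'],s['time_s'])
```

```text
handle bar [ 0.19051477 -0.03916829  0.19630162]
lid 2.0165398284921183
latch region zmax, x: [[0.122, 0.032, 0.165], [0.134, 0.047, 0.186], [0.149, 0.066, 0.245]]
[-0.8298028   1.78599062 -0.28878878] 24.6167
```

View pics/fin.png

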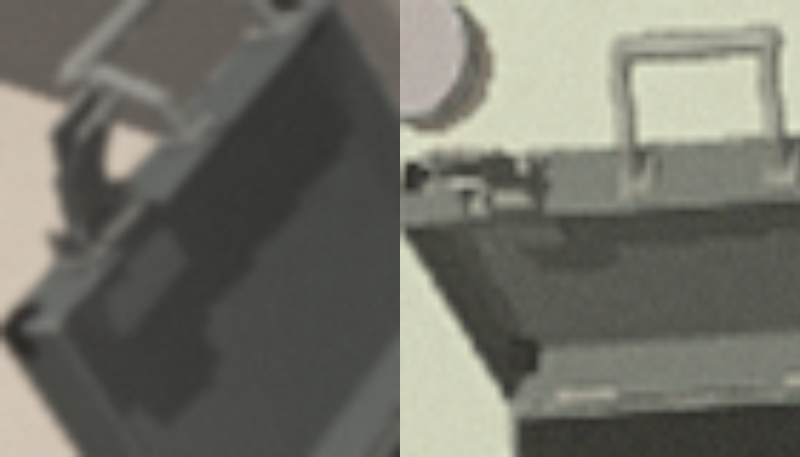

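Run:
```python
from rig import env
print(env.close_job())
```

```text
the job is handed in; nothing more can be done
None
```

I flipped the latch open, laid the lid back by its handle, and set the aluminium disc in its recess. I handed the job in at about 24.6 s and no verdict was reported.

**Problems on the way**
- **Finger height:** the finger ends sit about 22 mm above the reported TCP. My first latch push passed over the lever, so I measured the offset by depth, allowed for it, and the second push worked.
- **Seating the disc:** it touched the recess edge with about 20 N, so I shifted it about 2 mm. It then went in freely, and I lowered it onto the floor before letting go.

**Last checks**

| Item | Measured | Expected or required |
|---|---|---|
| Lid angle | about 2.02 rad | past 1.65 rad |
| Latch lever | open by its position in the depth image (outer end about 0.245 m up) | past 1.2 rad |
| Disc top height | about 42.5 mm (camera reads about 1 mm low) | 44 mm |
| Rib direction | 2.7° | case at about 3.2° |

- **Disc centre:** the centre estimates disagreed by up to 3 mm: (476.5, 265.9) mm from the rib and (478.3, 265.2) mm from the outline, against about (475, 265) mm for the recess. The recess itself allows only 2 mm of play.
- **Disc tilt:** a depth fit to the disc top gave about 0.04 rad, under the 0.06 rad limit, though the reading is noisy.
- **Other objects:** the marker and tape roll look untouched in the last pictures. I did not measure them or the bottle again, but the arm never reached down near any of them.

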